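# Load the heating block with vials under shut purge gas

## Robot

A 6-joint arm with a two-finger parallel gripper is mounted at the origin on the work surface. World frame = base frame: x ahead of the robot, y to its left, z up, the work surface at z = 0. Lengths are in m, angles in rad, forces in N, time in s.
With the tool pointing down it reaches from about 0.35 to 0.775 m from the base axis. Payload 5.5 kg.
Tool frame: the origin (TCP) lies between the finger pads; the fingertips stand 8 mm ahead of it and the grasp point (between the pads) lies 11 mm behind it; z points along the fingers, y is the line along which they close (so a half turn about z gives the same grasp; the last joint's range is limited). The gripper opens to 85 mm and grips with 20 to 120 N. Pads are 22 mm wide; open, the fingers measure 114 mm over their backs; the gripper's body (76 mm by 85 mm) begins 54 mm behind the grasp point. The pads swing forward as they close: fully open they stand 13 mm farther back than shut.
Start: joints at [-1.295, 0.313, 0.046, 1.304, 0, 1.431], TCP at [0.232, -0.526, 0.239] pointing down, gripper open.
Joint ranges: [-2.76, 2.76], [-0.86, 1.69], [-1.03, 1.26], [-2.2, 2.34], [-1.47, 1.5], [-3.14, 3.14]. Speed limits (rad/s): [2.57, 2.57, 3.14, 3.14, 3.14, 3.14].

## Interface

Orientations are given as a unit quaternion [w, x, y, z].
In Python, from workcell import env gives the robot as it stands.
- The arm moves only by the tool move_arm, never from a script. Its argument "moves" is one flat list of numbers, 5 for each row, row after row: the shift along the world's x, y, z in m, then the turn about the world's z in rad, then the finger opening in m, from 0 to 0.0854. A call has 1 to 12 rows; each row is the pose to reach, as a shift and turn from the pose commanded when the call began; what a row does not reach only later rows make up. A row lasts 1/12 s, in which the tool goes at most 41.7 mm and 7.16 degrees, less where a joint would pass 70% of its speed; a pose out of reach is approached as far as the arm can. A call with a gripper value outside its range is refused whole. The fingers move at their own pace and stop on an object; "newtons" is the grip in N (left out, the last holds). Time passes only in rows, so rows that repeat a pose let the fingers close. It gives the time, the measured TCP pose, the force, the opening and the grip force at its end, in the units of the state.
- env.get_state(): the state, without advancing time (a new reading comes with each control period).
- env.read_camera(name): name is "scene" or "top"; returns a dict with "pixels" (384x512x3 uint8, red, green, blue), "camera_matrix" (3x3 intrinsics, pixels), "rvec" (rotation vector, rad) and "tvec" (3), from world to camera coordinates, as OpenCV has them. Camera axes: x right, y down, z forward; pixel columns grow to the right and rows downward; lengths in m; the calibration is good to about 2 mm. A picture is of the moment at which its call begins. There is no depth.
- env.hand_in(): hands the job in; it is judged then, once.
The state is a dict: "clock": time; "joint_pos": joint angles; "qvel": joint speeds; "tau": joint torques, N m; "tcp_pos": TCP position; "orientation": TCP orientation; "wrist_force": force on the tool from outside, world axes, zero at the start; "ft_torque": the same for the moment, N m; "finger_gap": finger opening in m; "grip_force": force on a finger pad.
Only numpy, scipy, OpenCV 4.12 (cv2) and the standard library are available. Lean on these libraries where they do the work, as an engineer would, in place of code of your own. Each camera call takes 0.05 s, during which the arm holds its last target. There are 200 camera calls.

## Task

Get the heating block ready: first turn the purge valve's lever to shut, then lift every grey plug out of the block and put it in the steel tray. With the valve still shut, load all the vials that stand on the bench upright, right down into the pocket of their own size, one after the other in the order of the pocket numbers (one dot, the narrowest, to five dots, the widest; a pocket whose vial is missing stays empty), and last set the lever to half open (45 degrees), without knocking over the flask or the beaker.

Things in the scene. Friction and masses are not known exactly. Their poses are not given: they have to be found in the camera images.
- heater: dry-block heater, fixed: white housing 130 (x) x 285 (y) x 55 mm with a bare aluminium block on it (96 x 262 mm, flat top 85 mm above the bench). Origin: centre of the underside; its y axis runs along the row of five pockets, from pocket 1 to pocket 5. Turned up to 12 degrees from the bench axes.
- valve_lever (a joint): lever of the purge gas valve, turning about an upright axis, rad: 0 = shut, lever square across the copper pipe, against its stop; 1.571 = fully open, lever along the pipe, against its stop; 0.785 = half open. Seen from above it turns clockwise as it opens. Stiff: it stays where it is left.
- valve_pivot (a point): point on the lever's axis, at the top of the lever bar, 102 mm above the bench; at joint value a and valve yaw w the lever points from here along (-cos(w - a), -sin(w - a)). The valve is a brass body on a steel foot 90 x 100 mm with a round plate of 45 mm radius that bears three black marks: shut, half, open. This point turns with the fixed valve (yaw = w).
- lever_grip (a point): top centre of the upright black grip on the lever's end, a cylinder 16 mm across and 36 mm tall standing on the black lever bar (bar top 102 mm, grip top 138 mm above the bench), 78 mm from the pivot
- tray: shallow steel tray, fixed, 110 (x) x 170 (y) x 22 mm, wall and floor 4 to 5 mm. Origin: centre of the underside
- tray_in (a point): centre of the tray's inner floor, axes as the tray's
- pocket1 (a point): centre of the mouth of pocket 1 (marked by 1 black dot on the robot's side of it), level with the block's top: round, 23 mm across, 22 mm deep, flat floor; axes as the heater's
- pocket2 (a point): centre of the mouth of pocket 2 (marked by 2 black dots on the robot's side of it), level with the block's top: round, 29 mm across, 22 mm deep, flat floor; axes as the heater's
- pocket3 (a point): centre of the mouth of pocket 3 (marked by 3 black dots on the robot's side of it), level with the block's top: round, 35 mm across, 22 mm deep, flat floor; axes as the heater's
- pocket4 (a point): centre of the mouth of pocket 4 (marked by 4 black dots on the robot's side of it), level with the block's top: round, 41 mm across, 22 mm deep, flat floor; axes as the heater's
- pocket5 (a point): centre of the mouth of pocket 5 (marked by 5 black dots on the robot's side of it), level with the block's top: round, 47 mm across, 22 mm deep, flat floor; axes as the heater's
- vial1: upright amber glass vial with a white screw cap of the same width, 20 mm across, 48 mm tall, 20 g; belongs in pocket 1. Origin: centre of its underside, z up its axis. May be absent (None)
- vial2: upright amber glass vial with a white screw cap of the same width, 26 mm across, 55 mm tall, 35 g; belongs in pocket 2. Origin: centre of its underside, z up its axis. May be absent (None)
- vial3: upright amber glass vial with a white screw cap of the same width, 32 mm across, 62 mm tall, 55 g; belongs in pocket 3. Origin: centre of its underside, z up its axis. May be absent (None)
- vial4: upright amber glass vial with a white screw cap of the same width, 38 mm across, 69 mm tall, 85 g; belongs in pocket 4. Origin: centre of its underside, z up its axis. May be absent (None)
- vial5: upright amber glass vial with a white screw cap of the same width, 44 mm across, 76 mm tall, 120 g; belongs in pocket 5. Origin: centre of its underside, z up its axis. May be absent (None)
- plug2: moulded grey plug sitting in pocket 2: shank 26 mm across and 14 mm long in the pocket, flange 36 mm across and 5 mm thick resting on the block, then an upright knob 18 mm across and 26 mm tall. Origin: centre of the shank's underside, z up; the knob's top is 45 mm above the origin. May be absent (None)
- plug3: moulded grey plug sitting in pocket 3: shank 32 mm across and 14 mm long in the pocket, flange 42 mm across and 5 mm thick resting on the block, then an upright knob 18 mm across and 26 mm tall. Origin: centre of the shank's underside, z up; the knob's top is 45 mm above the origin. May be absent (None)
- plug4: moulded grey plug sitting in pocket 4: shank 38 mm across and 14 mm long in the pocket, flange 48 mm across and 5 mm thick resting on the block, then an upright knob 18 mm across and 26 mm tall. Origin: centre of the shank's underside, z up; the knob's top is 45 mm above the origin. May be absent (None)
- flask: stoppered round flask in a cork ring, a bystander, 72 mm across, 112 mm tall. Origin: centre of the underside
- beaker: empty glass beaker, a bystander, 58 mm across, 66 mm tall. Origin: centre of the underside
- cork_ring: empty cork ring lying among the vials, a bystander, 64 mm across, 22 mm high. Origin: centre of the underside
Not all that is in view belongs to the job. What is shaped like the vial5 but pink is not meant.

How it is judged:
By the outcome, as a careful person would: the job done as asked, in the order asked, and still so for the second after the job is handed in, with the robot touching nothing.
Of vial1, vial2, vial3, vial4, vial5 only 3 to 5 are there at a start; the rules pass over those that are not, and their reading is None.
Of plug2, plug3, plug4 only 1 to 2 are there at a start; the rules pass over those that are not, and their reading is None.
At some moment in a run one of vial1, vial2, vial3, vial4, vial5 may be knocked a few centimetres aside while the robot is not near it.
Once in a run the grip may slacken for a moment while it holds something.
It also fails if it takes over 210 s, if anything falls off the work surface, if the arm or the gripper's body presses on something with over 40 N, if the wrist force passes 120 N, or if a joint passes its speed limit or range.

## Working session

There is one attempt and no reset: what is moved stays moved. The work goes in short steps, Python scripts to look and compute and a tool call to move; the robot and the scene stay as the last step left them, time stands still between calls to the robot, and variables do not carry over. Pictures are saved under pics/ and viewed, at most 14 in all, crops included, and the job is handed in when it is done.

Besides the shell and the picture viewer there is one more tool, called after "Emit:" as a command line: name --argument value ..., lists and objects as JSON in quotes. move_arm: Moves the arm, as the interface text tells. Its arguments: {"type":"object","properties":{"moves":{"type":"array"},"newtons":{"type":"number"}},"required":["moves"]}

```bash
ls; mkdir -p pics; cat > h.py <<'E'
import numpy as np,cv2
from workcell import env
def cam(n):
    d=env.read_camera(n);K=np.array(d["camera_matrix"],float);R=cv2.Rodrigues(np.array(d["rvec"],float))[0];t=np.array(d["tvec"],float).ravel()
    return np.array(d["pixels"]),K,R,t
def back(c,uv,z):
    _,K,R,t=c;o=-R.T@t;r=R.T@np.linalg.solve(K,[uv[0],uv[1],1]);return o+r*(z-o[2])/r[2]
def proj(c,p):
    _,K,R,t=c;q=K@(R@np.array(p,float)+t);return q[:2]/q[2]
def tri(c1,u1,c2,u2):
    A=[];b=[]
    for c,u in((c1,u1),(c2,u2)):
        _,K,R,t=c;o=-R.T@t;r=R.T@np.linalg.solve(K,[u[0],u[1],1]);r/=np.linalg.norm(r);M=np.eye(3)-np.outer(r,r);A.append(M);b.append(M@o)
    return np.linalg.solve(A[0]+A[1],b[0]+b[1])
def save(c,f,s=1.5,box=None):
    im=c[0][:,:,::-1]
    if box: im=im[box[1]:box[3],box[0]:box[2]]
    cv2.imwrite("pics/"+f,cv2.resize(im,None,fx=s,fy=s,interpolation=cv2.INTER_CUBIC))
E
python3 - <<'E'
from h import *
for n in("scene","top"):
    c=cam(n);save(c,n+"0.png",1.5);np.save(n+"0.npy",np.array(c,dtype=object),allow_pickle=True)
    print(n,c[1].tolist(),(-c[2].T@c[3]).round(3))
print(env.get_state())
E
```

```text
pics
scene [[391.78004855774896, 0.0, 253.50846401430817], [0.0, 391.78004855774896, 188.8463468244442], [0.0, 0.0, 1.0]] [ 0.901 -0.577  0.721]
top [[431.1159959751259, 0.0, 259.92269669050427], [0.0, 431.1159959751259, 189.41767120880988], [0.0, 0.0, 1.0]] [ 0.319 -0.067  1.174]
{'clock': 0.1, 'joint_pos': array([-1.29458853e+00,  3.13937847e-01,  4.51188522e-02,  1.30359363e+00,
       -9.47964441e-06,  1.43120074e+00]), 'qvel': array([ 0.00063241, -0.00076989,  0.00176747, -0.00095109, -0.00159174,
        0.00042488]), 'tau': array([ 1.58992785e-03, -4.81727958e+01,  2.99242383e+01,  1.27945683e-02,
       -1.42125059e-04, -7.33639581e-06]), 'tcp_pos': array([ 0.23213023, -0.52559461,  0.23850163]), 'orientation': array([-8.05942013e-04,  9.78465854e-01,  2.06407170e-01, -5.98874356e-05]), 'wrist_force': array([ 0.92106131, -0.33888515,  0.15732474]), 'ft_torque': array([2.41989624e-05, 1.36673692e-02, 4.08832685e-02]), 'grip_force': 0.0, 'finger_gap': 0.0856110421753118}
```

View pics/scene0.png

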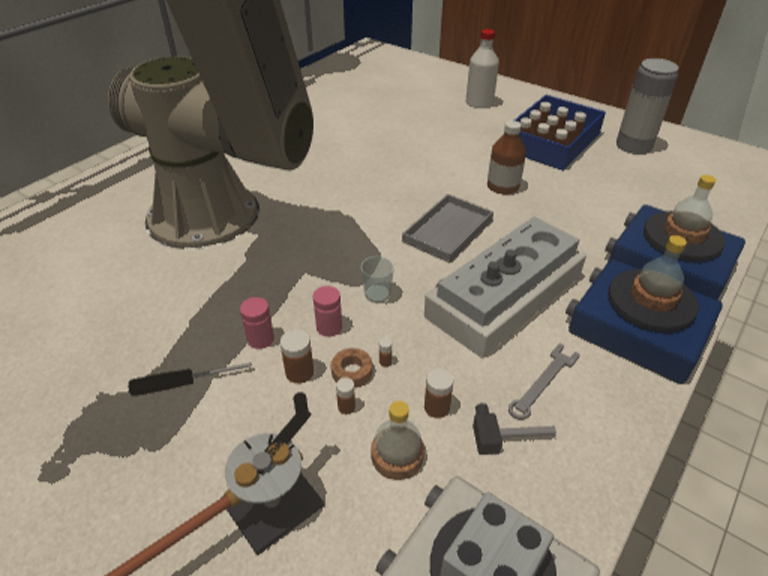

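View pics/top0.png

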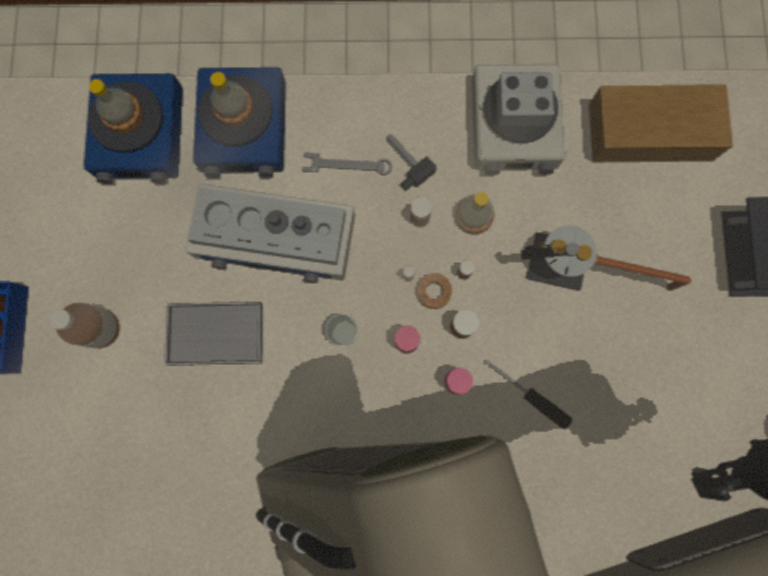

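The scene shows the lever near fully open at (285,430), plugs in pockets 2 and 3, and four vials: two small, two larger, with two pink decoys. In the top view the caps are at about (409,272), (466,269), (421,210) and (464,323) at 1.5x scale. The pivot is at (570,251) and the grip at (530,253).

```bash
python3 - <<'E'
from h import *
c=cam("top");save(c,"t1.png",4,(115,115,305,240))
c=cam("scene");save(c,"s1.png",4,(120,185,310,335))
c=cam("top");save(c,"t2.png",5,(330,140,470,205))
E
```

```text
(no output)
```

View pics/t1.png

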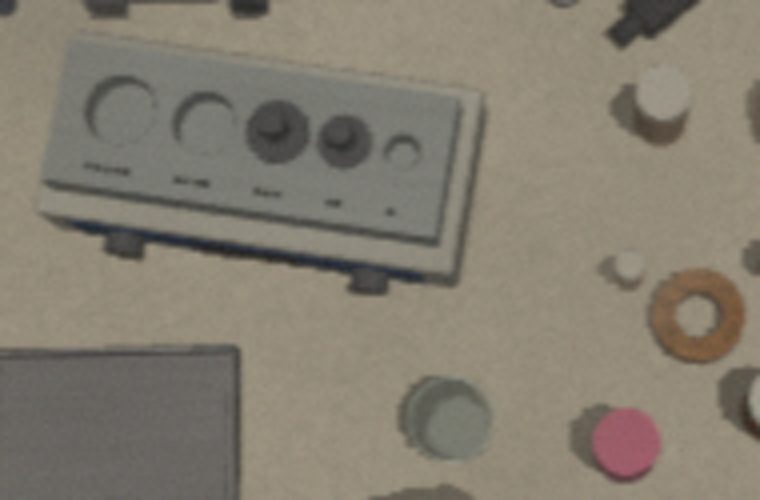

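View pics/s1.png

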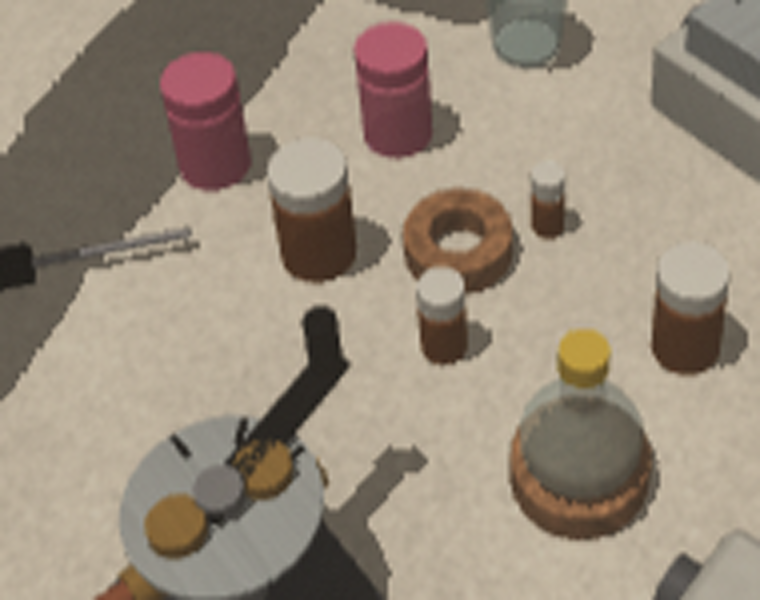

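View pics/t2.png

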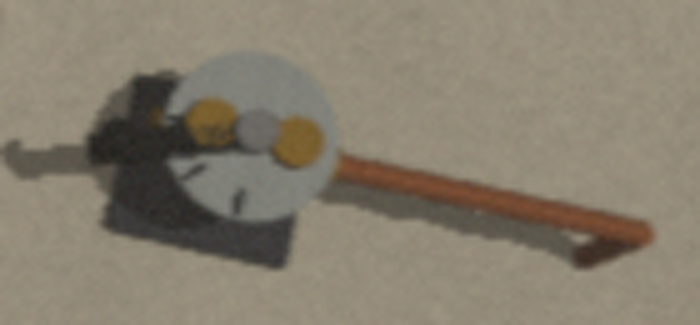

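```bash
cat >> h.py <<'E'
from scipy.ndimage import map_coordinates,gaussian_filter
from scipy.optimize import minimize
def grads(c):
    g=gaussian_filter(c[0].astype(float),(0.7,0.7,0));return np.gradient(g,axis=(0,1))
def circ(x,y,z,r,n=72):
    a=np.linspace(0,2*np.pi,n,endpoint=False);return np.c_[x+r*np.cos(a),y+r*np.sin(a),np.full(n,z)]
def P(c,w): 
    q=(c[1]@(c[2]@np.asarray(w).T+c[3][:,None])).T;return q[:,:2]/q[:,2:]
def score(g,uv):
    nx=np.roll(uv,-1,0)
    n=np.maximum(np.ceil(np.linalg.norm(nx-uv,axis=1)*2).astype(int),1)
    pts=[];nor=[]
    for a,b,k in zip(uv,nx,n):
        f=(np.arange(k)+.5)/k;pts.append(a+(b-a)*f[:,None]);d=(b-a)/max(np.linalg.norm(b-a),1e-9);nor.append(np.repeat([[d[1],-d[0]]],k,0))
    p=np.vstack(pts);m=np.vstack(nor);s=0
    for ch in range(3):
        gy=map_coordinates(g[0][:,:,ch],[p[:,1],p[:,0]],order=1);gx=map_coordinates(g[1][:,:,ch],[p[:,1],p[:,0]],order=1)
        s=s+np.abs(gx*m[:,0]+gy*m[:,1])
    return np.minimum(s,60).mean()
def hull(c,sh): return cv2.convexHull(P(c,sh).astype(np.float32))[:,0].astype(float)
def cyl(x,y,r,h,z0=0): return np.vstack([circ(x,y,z0,r),circ(x,y,z0+h,r)])
def fit(cs,fn,x0,rng=.006,step=.001):
    """fn(c,g,params)->score; grid over xy then simplex; returns params,score"""
    gs=[grads(c) for c in cs];f=lambda p:-sum(fn(c,g,p) for c,g in zip(cs,gs))
    best=min(((f([x0[0]+a,x0[1]+b,*x0[2:]]),a,b) for a in np.arange(-rng,rng+1e-9,step) for b in np.arange(-rng,rng+1e-9,step)))
    p=[x0[0]+best[1],x0[1]+best[2],*x0[2:]]
    S=np.vstack([p]+[np.array(p)+np.eye(len(p))[i]*(.001 if i<2 else .02) for i in range(len(p))])
    r=minimize(f,p,method="Nelder-Mead",options=dict(initial_simplex=S,xatol=1e-5,fatol=1e-3));return r.x,-r.fun/len(cs)
def vialfn(r,h,z0=0): return lambda c,g,p: score(g,hull(c,cyl(p[0],p[1],r,h,z0)))+.7*score(g,P(c,circ(p[0],p[1],z0+h,r)))
E
python3 - <<'E'
from h import *
t=cam("top");s=cam("scene")
u=lambda X,o,k:((X[0]+.5)/k-.5+o[0],(X[1]+.5)/k-.5+o[1])
T4=lambda *X:u(X,(115,115),4);S4=lambda *X:u(X,(120,185),4)
F=lambda *X:u(X,(0,0),1.5)
# vial cap-top triangulation
pts={'a':(T4(662,92),S4(693,272)),'b':(T4(628,265),S4(549,174)),'c':(F(467,267),S4(442,285)),'d':(F(464,322),S4(309,165)),'pinkR':(T4(626,442),S4(391,50))}
for k,(a,b) in pts.items():
    p=tri(t,a,s,b);print(k,p.round(4),"px err",np.linalg.norm(proj(t,p)-a).round(2))
    if k in'abcd':
        for i,(r,h) in enumerate([(10,48),(13,55),(16,62),(19,69),(22,76)]):
            q,sc=fit([t,s],vialfn(r/1e3,h/1e3),p[:2],.005,.0025);print("  vial",i+1,q.round(4),round(sc,1))
cor=[T4(72,35),T4(462,95),T4(437,243),T4(47,185)]
C=np.array([back(t,c,.085) for c in cor]);print(C.round(4),C.mean(0));e=C[0]-C[1]
print(np.linalg.norm(C[0]-C[1]),np.linalg.norm(C[1]-C[2]),np.arctan2(-e[0],e[1]))
for X in[(402,152),(343,140),(277,131),(207,125),(121,112)]:print(back(t,T4(*X),.085).round(4))
# crops montage
a=s[0][130:235,275:400,::-1];b=s[0][255:375,140:220,::-1]
print(proj(s,[*C.mean(0)[:2],.085]))
A=cv2.resize(a,None,fx=5,fy=5,interpolation=2)[:,:];cv2.imwrite("pics/s2.png",A)
E
```

```text
a [ 0.6551 -0.1129  0.0635] px err 0.27
  vial 1 [ 0.6461 -0.1173] 38.8
  vial 2 [ 0.6479 -0.1142] 41.1
  vial 3 [ 0.6543 -0.1137] 44.1
  vial 4 [ 0.6551 -0.1143] 51.4
  vial 5 [ 0.6565 -0.1137] 39.1
b [ 0.542  -0.0888  0.0429] px err 0.49
  vial 1 [ 0.5417 -0.0901] 46.8
  vial 2 [ 0.5446 -0.0903] 34.7
  vial 3 [ 0.5446 -0.0855] 23.7
  vial 4 [ 0.535  -0.0908] 21.1
  vial 5 [ 0.5375 -0.0855] 16.3
c [ 0.5478 -0.1932  0.0517] px err 0.69
  vial 1 [ 0.5463 -0.1907] 60.3
  vial 2 [ 0.5481 -0.1935] 68.7
  vial 3 [ 0.5487 -0.1928] 48.8
  vial 4 [ 0.5504 -0.1882] 44.2
  vial 5 [ 0.5417 -0.1834] 40.4
d [ 0.447  -0.1839  0.0716] px err 0.27
  vial 1 [ 0.4426 -0.1832] 31.0
  vial 2 [ 0.444  -0.1784] 35.4
  vial 3 [ 0.4406 -0.1872] 41.4
  vial 4 [ 0.446  -0.1869] 52.8
  vial 5 [ 0.4475 -0.187 ] 61.8
pinkR [ 0.4211 -0.0855  0.0699] px err 0.52
[[0.691  0.2767 0.085 ]
 [0.6473 0.0185 0.085 ]
 [0.5484 0.0342 0.085 ]
 [0.5892 0.2885 0.085 ]] [0.61897458 0.15450713 0.085     ]
0.26185691170858344 0.10016459122213299 -0.16780125910955437
[0.6091 0.0575 0.085 ]
[0.6176 0.0961 0.085 ]
[0.6241 0.1394 0.085 ]
[0.6286 0.1854 0.085 ]
[0.638  0.2422 0.085 ]
[338.66724129 172.88459743]
```

View pics/s2.png

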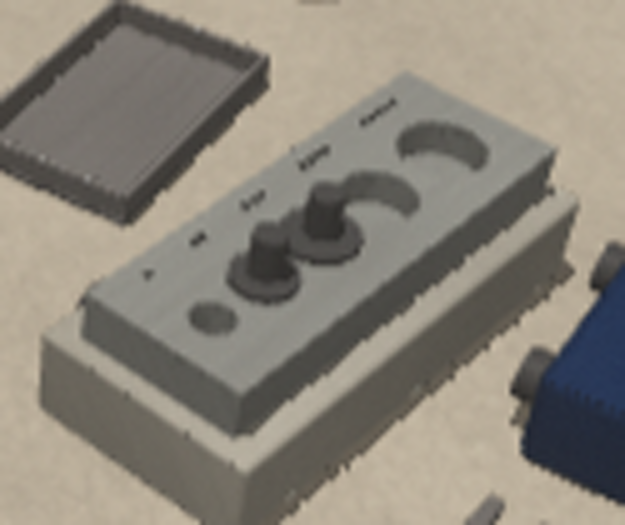

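The crop shows plugs in pockets 2 (260,265) and 3 (322,225) and empty pockets 1 (213,318), 4 and 5. The vials present are 1, 2, 4 and 5. Next I refine the heater and measure the valve and tray.

```bash
python3 - <<'E'
from h import *
t=cam("top");s=cam("scene")
def rect(c,g,p):
    x,y,w=p;R=np.array([[np.cos(w),-np.sin(w)],[np.sin(w),np.cos(w)]])
    q=np.array([[-.048,-.131],[.048,-.131],[.048,.131],[-.048,.131]])@R.T+[x,y]
    return score(g,P(c,np.c_[q,np.full(4,.085)]))
C=[]
for cs,n in(([t],'top'),([s],'scene'),([t,s],'both')):
    q,sc=fit(cs,rect,[.619,.1545,-.0,][:2]+[.165],.006,.002);print("block",n,q.round(4),round(sc,1))
    q2,sc2=fit(cs,rect,[.619,.1545,-.165],.006,.002);print("block-",n,q2.round(4),round(sc2,1))
P0={1:(.6091,.0575),2:(.6176,.0961),3:(.6241,.1394),4:(.6286,.1854),5:(.638,.2422)}
for i,r in((1,.0115),(4,.0205),(5,.0235)):
    for cs,n in(([t],'top'),([s],'scene'),([t,s],'both')):
        q,sc=fit(cs,lambda c,g,p:score(g,P(c,circ(p[0],p[1],.085,r))),P0[i],.006,.002);print("pocket",i,n,q.round(4),round(sc,1))
for i,r in((2,.018),(3,.021)):
    for cs,n in(([t],'top'),([s],'scene'),([t,s],'both')):
        q,sc=fit(cs,lambda c,g,p:score(g,P(c,circ(p[0],p[1],.09,r))),P0[i],.006,.002);print("plug",i,n,q.round(4),round(sc,1))
        if n!='both':
          q,sc=fit(cs,lambda c,g,p:score(g,P(c,circ(p[0],p[1],.116,.009))),q,.006,.002);print("   knob",i,n,q.round(4),round(sc,1))
u=lambda X,o,k:((X[0]+.5)/k-.5+o[0],(X[1]+.5)/k-.5+o[1])
T5=lambda *X:u(X,(330,140),5);S4=lambda *X:u(X,(120,185),4);S5=lambda *X:u(X,(275,130),5);F=lambda *X:u(X,(0,0),1.5)
print("pivot",tri(t,T5(257,130),s,S4(218,490)));print("grip",tri(t,T5(95,142),s,S4(320,316)), back(s,S4(320,316),.138))
print("marks",[back(t,T5(*X),.09).round(4) for X in((238,200),(192,170))],"pipe",[back(t,T5(*X),.07).round(4) for X in((340,165),(650,235))])
print("tray cor",[back(t,F(*X),.022).round(4) for X in((167,303),(263,302),(263,363),(166,363))],[back(s,u(X,(275,130),5),.022).round(3) for X in((120,3),(265,60),(125,205))])
print("flask",back(t,F(481,199),.112).round(3),back(s,S4(584,348),.112).round(3),"beaker",back(s,S4(526,45),0).round(3),back(t,F(345,331),0).round(3))
print("cork",back(t,F(434,290),.022).round(3),"pink2",back(t,F(459,380),.076).round(3))
E
```

```text
block top [ 0.5962  0.1476 -0.1705] 34.1
block- top [ 0.6135  0.154  -0.1601] 29.2
block scene [ 0.6322  0.1559 -0.0714] 30.8
block- scene [ 0.6229  0.157  -0.1618] 45.8
block both [ 0.6217  0.158  -0.1617] 33.6
block- both [ 0.6217  0.158  -0.161 ] 33.6
pocket 1 top [0.6111 0.0579] 23.3
pocket 1 scene [0.6132 0.0565] 59.2
pocket 1 both [0.6124 0.057 ] 40.2
pocket 4 top [0.6323 0.1881] 22.6
pocket 4 scene [0.6353 0.1847] 43.3
pocket 4 both [0.6334 0.1871] 30.7
pocket 5 top [0.641 0.243] 21.3
pocket 5 scene [0.6438 0.2433] 46.0
pocket 5 both [0.6423 0.2427] 32.8
plug 2 top [0.6151 0.0942] 45.8
   knob 2 top [0.6176 0.0937] 26.3
plug 2 scene [0.62   0.0914] 48.5
   knob 2 scene [0.6191 0.0919] 33.8
plug 2 both [0.6182 0.0925] 37.7
plug 3 top [0.6221 0.1383] 46.2
   knob 3 top [0.6254 0.1398] 23.7
plug 3 scene [0.6286 0.1362] 43.5
   knob 3 scene [0.629  0.1357] 35.7
plug 3 both [0.625  0.1376] 33.7
pivot [ 0.56718529 -0.3669614   0.10066469]
grip [ 0.55475186 -0.28106862  0.12520582] [ 0.56120335 -0.28855903  0.138     ]
marks [array([ 0.5326, -0.3587,  0.09  ]), array([ 0.5485, -0.3361,  0.09  ])] pipe [array([ 0.5547, -0.4182,  0.07  ]), array([ 0.5162, -0.5761,  0.07  ])]
tray cor [array([0.4912, 0.3451, 0.022 ]), array([0.4916, 0.1715, 0.022 ]), array([0.3822, 0.1685, 0.022 ]), array([0.3835, 0.3412, 0.022 ])] [array([0.391, 0.338, 0.022]), array([0.494, 0.339, 0.022]), array([0.499, 0.17 , 0.022])]
flask [ 0.652 -0.215  0.112] [ 0.657 -0.215  0.112] beaker [0.439 0.026 0.   ] [0.44  0.025 0.   ]
cork [ 0.511 -0.137  0.022] pink2 [ 0.348 -0.173  0.076]
```

The valve yaw comes out at about -0.24 and the lever at about 1.26 rad, with the pipe and marks agreeing. Pockets fit a line at 38/82/132/188 mm spacing. I'm moving to the lever grip now.

Emit:
move_arm --moves '[0.329, 0.237, 0, 1.233, 0.05, 0.329, 0.237, 0, 1.233, 0.05, 0.329, 0.237, 0, 1.233, 0.05, 0.329, 0.237, 0, 1.233, 0.05, 0.329, 0.237, 0, 1.233, 0.05, 0.329, 0.237, 0, 1.233, 0.05, 0.329, 0.237, 0, 1.233, 0.05, 0.329, 0.237, 0, 1.233, 0.05, 0.329, 0.237, 0, 1.233, 0.05, 0.329, 0.237, 0, 1.233, 0.05, 0.329, 0.237, 0, 1.233, 0.05, 0.329, 0.237, 0, 1.233, 0.05]' --newtons 30

```text
clock: 1.45
tcp_pos: [0.5624, -0.2876, 0.2388]
orientation: [-0.0, 0.678, 0.735, -0.0]
wrist_force: [-0.6, -0.6, -1.2]
finger_gap: 0.05
grip_force: 0.0
```

```bash
cat > st.py <<'E'
from h import *
s=env.get_state();q=s["orientation"];v=q/np.linalg.norm(q);w,x,y,z=v
Y=np.array([2*(x*y-w*z),1-2*(x*x+z*z)])
phi=np.arctan2(Y[1],Y[0]);phi=(phi+np.pi/2)%np.pi-np.pi/2
print("t",round(s["clock"],2),"tcp",s["tcp_pos"].round(4),"phi",round(phi,3),"gap",round(s["finger_gap"],4),"grip",round(s["grip_force"],1),"F",s["wrist_force"].round(1),"q6",s["joint_pos"][5].round(2))
E
python3 st.py; python3 - <<'E'
from h import *
c=cam("scene");save(c,"s3.png",4,(120,185,310,335))
E
```

```text
t 1.45 tcp [ 0.5624 -0.2876  0.2388] phi 0.081 gap 0.05 grip 0.0 F [-0.6 -0.6 -1.2] q6 0.89
```

View pics/s3.png

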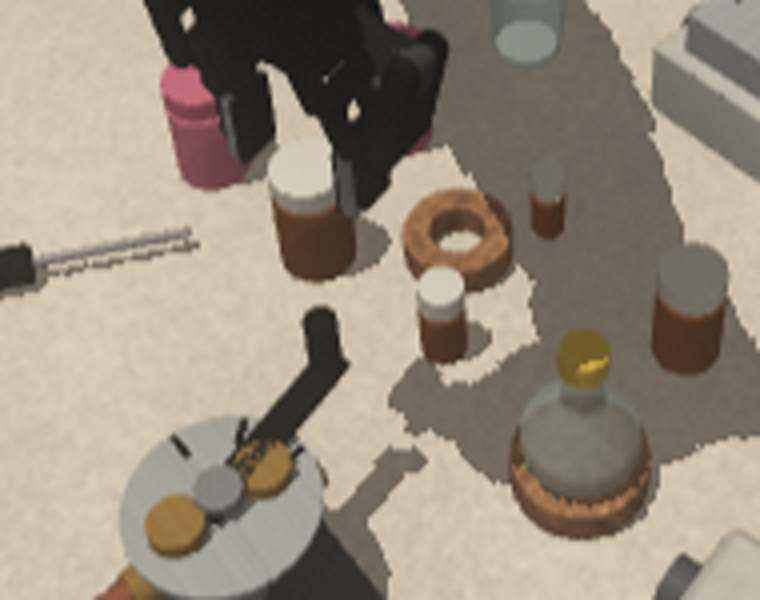

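The view shows the gripper open above the lever grip, fingertips at about (240,130) and (350,190), with nothing in the way. I'll descend and close.

Emit:
move_arm --moves '[-0.001, -0.001, -0.04, 0, 0.05, -0.001, -0.001, -0.08, 0, 0.05, -0.001, -0.001, -0.11, 0, 0.05, -0.001, -0.001, -0.12, 0, 0.05, -0.001, -0.001, -0.12, 0, 0.03, -0.001, -0.001, -0.12, 0, 0.01, -0.001, -0.001, -0.12, 0, 0.01, -0.001, -0.001, -0.12, 0, 0.01, -0.001, -0.001, -0.12, 0, 0.01]'

```text
clock: 2.25
tcp_pos: [0.5611, -0.2915, 0.1218]
orientation: [0.002, 0.679, 0.734, -0.0]
wrist_force: [-1.2, -2.4, 3.9]
finger_gap: 0.0148
grip_force: 30.1
```

```bash
python3 st.py; python3 - <<'E'
import numpy as np
w=-.238;p=np.array([.567,-.367]);f=lambda a:p-.078*np.array([np.cos(w-a),np.sin(w-a)])
g=f(1.257)
for a in np.linspace(1.257,-.03,12):print(round(a,3),(f(a)-g).round(4),round(1.257-a,3))
E
```

```text
t 2.25 tcp [ 0.5611 -0.2915  0.1218] phi 0.077 gap 0.0148 grip 30.1 F [-1.2 -2.4  3.9] q6 0.89
1.257 [0. 0.] 0.0
1.14 [-0.009  -0.0012] 0.117
1.023 [-0.0179 -0.0035] 0.234
0.906 [-0.0264 -0.0068] 0.351
0.789 [-0.0344 -0.011 ] 0.468
0.672 [-0.042  -0.0162] 0.585
0.555 [-0.0488 -0.0222] 0.702
0.438 [-0.0549 -0.029 ] 0.819
0.321 [-0.0602 -0.0364] 0.936
0.204 [-0.0646 -0.0444] 1.053
0.087 [-0.068  -0.0529] 1.17
-0.03 [-0.0704 -0.0617] 1.287
```

Emit:
move_arm --moves '[-0.009, -0.001, 0, 0.117, 0.01, -0.018, -0.0035, 0, 0.234, 0.01, -0.026, -0.007, 0, 0.351, 0.01, -0.034, -0.011, 0, 0.468, 0.01, -0.042, -0.016, 0, 0.585, 0.01, -0.049, -0.022, 0, 0.702, 0.01, -0.055, -0.029, 0, 0.819, 0.01, -0.06, -0.036, 0, 0.936, 0.01, -0.0645, -0.044, 0, 1.053, 0.01, -0.068, -0.053, 0, 1.17, 0.01, -0.07, -0.062, 0, 1.28, 0.01, -0.07, -0.062, 0, 1.28, 0.01]'

```text
clock: 3.25
tcp_pos: [0.4927, -0.3509, 0.1218]
orientation: [0.003, 0.103, 0.995, 0.002]
wrist_force: [5.0, 8.4, 5.8]
finger_gap: 0.015
grip_force: 30.7
```

```bash
python3 st.py; python3 - <<'E'
from h import *
c=cam("scene");save(c,"s4.png",4,(100,185,290,335))
E
```

```text
t 3.25 tcp [ 0.4927 -0.3509  0.1218] phi 1.364 gap 0.015 grip 30.7 F [5.  8.4 5.8] q6 -0.55
```

View pics/s4.png

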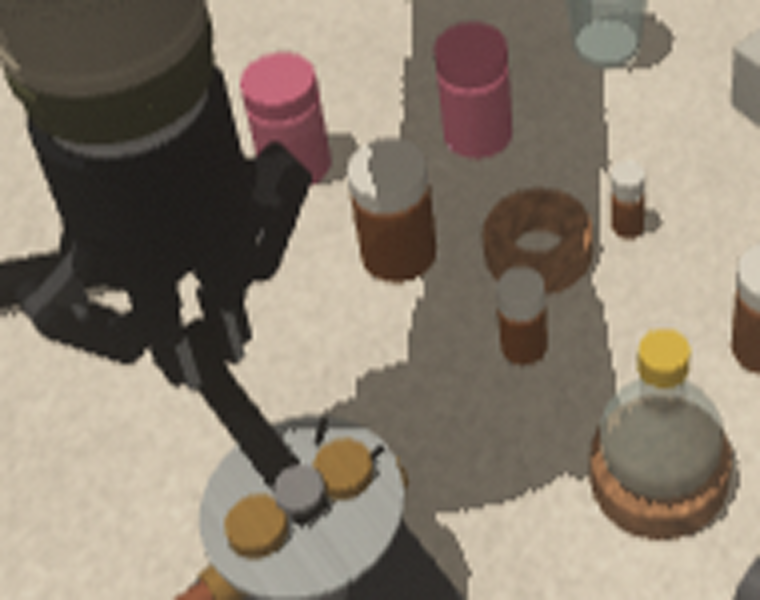

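The lever now covers the shut mark and the half and open marks are free at (320,430) and (377,452). I'll nudge a little further to confirm the stop.

Emit:
move_arm --moves '[0.0005, -0.002, 0, 0.03, 0.01, 0.001, -0.004, 0, 0.05, 0.01, 0.001, -0.004, 0, 0.05, 0.01, 0.001, -0.004, 0, 0.05, 0.01]'

```text
clock: 3.63
tcp_pos: [0.4931, -0.3511, 0.1217]
orientation: [0.002, 0.08, 0.997, 0.004]
wrist_force: [2.3, 16.9, 11.6]
finger_gap: 0.0145
grip_force: 31.5
```

```bash
python3 st.py
```

```text
t 3.63 tcp [ 0.4931 -0.3511  0.1217] phi 1.412 gap 0.0145 grip 31.5 F [ 2.3 16.9 11.6] q6 -0.6
```

It is firmly against the stop. I'm releasing and going to plug 2.

Emit:
move_arm --moves '[0, 0.003, 0, 0, 0.05, 0, 0.003, 0, 0, 0.05, 0, 0.003, 0, 0, 0.05, 0, 0.003, 0.04, 0, 0.05, 0, 0.003, 0.08, 0, 0.05, 0, 0.003, 0.12, 0, 0.05, 0.02, 0.04, 0.12, -0.12, 0.05, 0.04, 0.08, 0.12, -0.24, 0.05, 0.05, 0.12, 0.12, -0.36, 0.05, 0.06, 0.16, 0.12, -0.48, 0.05, 0.07, 0.2, 0.12, -0.6, 0.05, 0.08, 0.24, 0.12, -0.72, 0.05]'

```text
clock: 4.63
tcp_pos: [0.5686, -0.1286, 0.2397]
orientation: [0.001, 0.424, 0.906, -0.0]
wrist_force: [0.3, -0.1, 0.6]
finger_gap: 0.0499
grip_force: 0.0
```

Emit:
move_arm --moves '[0.047, 0.21, 0, -0.848, 0.04, 0.047, 0.21, 0, -0.848, 0.04, 0.047, 0.21, 0, -0.848, 0.04, 0.047, 0.21, 0, -0.848, 0.04, 0.047, 0.21, 0, -0.848, 0.04, 0.047, 0.21, 0, -0.848, 0.04, 0.047, 0.21, 0, -0.848, 0.04, 0.047, 0.21, 0, -0.848, 0.04, 0.047, 0.21, 0, -0.848, 0.04, 0.047, 0.21, 0, -0.848, 0.04, 0.047, 0.21, 0, -0.848, 0.04]'

```text
clock: 5.55
tcp_pos: [0.6151, 0.0792, 0.2394]
orientation: [0.0, 0.757, 0.654, 0.0]
wrist_force: [0.2, -0.1, -0.2]
finger_gap: 0.0402
grip_force: 0.0
```

```bash
python3 st.py; python3 - <<'E'
from h import *
c=cam("scene");save(c,"s5.png",4,(250,95,440,245))
E
```

```text
t 5.55 tcp [0.6151 0.0792 0.2394] phi -0.145 gap 0.0402 grip 0.0 F [ 0.2 -0.1 -0.2] q6 1.72
```

View pics/s5.png

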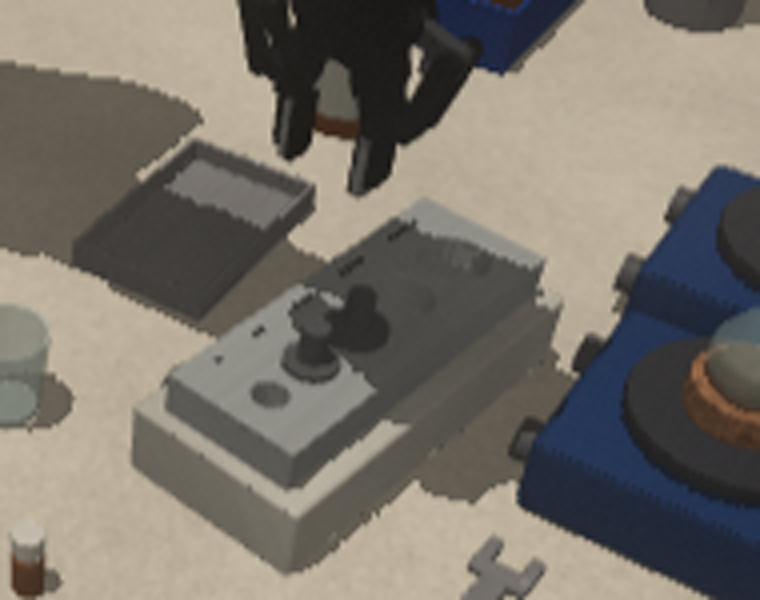

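The gripper hangs free over the block (tips near (290,150) and (360,190)). I'm correcting the remaining 15 mm, then descending onto the plug 2 knob.

Emit:
move_arm --moves '[0.003, 0.015, -0.02, -0.016, 0.04, 0.003, 0.015, -0.06, -0.016, 0.04, 0.003, 0.015, -0.08, -0.016, 0.04, 0.003, 0.015, -0.08, -0.016, 0.04, 0.003, 0.015, -0.08, -0.016, 0.04]'

```text
clock: 6.02
tcp_pos: [0.617, 0.0947, 0.1585]
orientation: [-0.001, 0.762, 0.647, -0.001]
wrist_force: [0.8, 0.3, -0.1]
finger_gap: 0.0396
grip_force: 0.0
```

```bash
python3 st.py
```

```text
t 6.02 tcp [0.617  0.0947 0.1585] phi -0.162 gap 0.0396 grip 0.0 F [ 0.8  0.3 -0.1] q6 1.76
```

Emit:
move_arm --moves '[0.001, -0.0005, -0.03, 0, 0.04, 0.001, -0.0005, -0.05, 0, 0.04, 0.001, -0.0005, -0.056, 0, 0.04, 0.001, -0.0005, -0.056, 0, 0.04, 0.001, -0.0005, -0.056, 0, 0.01, 0.001, -0.0005, -0.056, 0, 0.01, 0.001, -0.0005, -0.056, 0, 0.01, 0.001, -0.0005, -0.056, 0, 0.01, 0.001, -0.0005, -0.056, 0, 0.01]' --newtons 50

```text
clock: 6.77
tcp_pos: [0.62, 0.0949, 0.1058]
orientation: [0.001, 0.762, 0.648, 0.001]
wrist_force: [-2.3, -0.9, 5.6]
finger_gap: 0.0161
grip_force: 48.7
```

```bash
python3 st.py
```

```text
t 6.77 tcp [0.62   0.0949 0.1058] phi -0.162 gap 0.0161 grip 48.7 F [-2.3 -0.9  5.6] q6 1.76
```

Emit:
move_arm --moves '[0, 0, 0.02, 0, 0.01, 0, 0, 0.05, 0, 0.01, 0, 0, 0.08, 0, 0.01, 0, 0, 0.08, 0, 0.01, -0.03, 0.02, 0.08, 0, 0.01, -0.06, 0.04, 0.08, 0, 0.01, -0.09, 0.06, 0.08, 0, 0.01, -0.12, 0.08, 0.08, 0, 0.01, -0.15, 0.1, 0.08, 0, 0.01, -0.182, 0.12, 0.06, 0, 0.01, -0.182, 0.12, 0.04, 0, 0.01, -0.182, 0.12, 0.03, 0, 0.01]'

```text
clock: 7.77
tcp_pos: [0.4348, 0.2157, 0.1325]
orientation: [-0.0, 0.761, 0.649, -0.0]
wrist_force: [-0.9, 0.6, 0.1]
finger_gap: 0.0158
grip_force: 49.0
```

```bash
python3 st.py
```

```text
t 7.77 tcp [0.4348 0.2157 0.1325] phi -0.159 gap 0.0158 grip 49.0 F [-0.9  0.6  0.1] q6 2.02
```

Emit:
move_arm --moves '[0.002, 0, -0.04, 0, 0.01, 0.002, 0, -0.08, 0, 0.01, 0.002, 0, -0.09, 0, 0.01, 0.002, 0, -0.093, 0, 0.01, 0.002, 0, -0.093, 0, 0.01, 0.002, 0, -0.093, 0, 0.04, 0.002, 0, -0.093, 0, 0.04, 0.002, 0, -0.093, 0, 0.04, 0.002, 0, -0.06, 0, 0.04, 0.002, 0, -0.02, 0, 0.04, 0.002, 0, 0.02, 0, 0.04, 0.002, 0, 0.06, 0, 0.04]'

```text
clock: 8.77
tcp_pos: [0.4388, 0.2147, 0.1958]
orientation: [0.0, 0.762, 0.648, 0.0]
wrist_force: [0.9, -0.3, -0.2]
finger_gap: 0.0399
grip_force: 0.0
```

Emit:
move_arm --moves '[0.04, -0.015, 0.02, 0, 0.04, 0.08, -0.03, 0.02, 0, 0.04, 0.11, -0.045, 0.02, 0, 0.04, 0.15, -0.06, 0.02, 0, 0.04, 0.19, -0.078, 0.02, 0, 0.04, 0.19, -0.078, 0.02, 0, 0.04, 0.19, -0.078, 0.0, 0, 0.04, 0.19, -0.078, 0.0, 0, 0.04, 0.19, -0.078, 0.0, 0, 0.04]'

```text
clock: 9.52
tcp_pos: [0.628, 0.1367, 0.1926]
orientation: [-0.001, 0.762, 0.648, -0.001]
wrist_force: [-0.5, 0.3, 0.9]
finger_gap: 0.0399
grip_force: 0.0
```

```bash
python3 st.py
```

```text
t 9.52 tcp [0.628  0.1367 0.1926] phi -0.162 gap 0.0399 grip 0.0 F [-0.5  0.3  0.9] q6 1.82
```

Emit:
move_arm --moves '[-0.001, 0.0005, -0.04, 0, 0.04, -0.001, 0.0005, -0.07, 0, 0.04, -0.001, 0.0005, -0.09, 0, 0.04, -0.001, 0.0005, -0.09, 0, 0.04, -0.001, 0.0005, -0.09, 0, 0.01, -0.001, 0.0005, -0.09, 0, 0.01, -0.001, 0.0005, -0.09, 0, 0.01, -0.001, 0.0005, -0.09, 0, 0.01, -0.001, 0.0005, -0.09, 0, 0.01, -0.001, 0.0005, -0.09, 0, 0.01]'

```text
clock: 10.35
tcp_pos: [0.6274, 0.1381, 0.1061]
orientation: [-0.0, 0.762, 0.648, 0.0]
wrist_force: [-4.9, 2.0, 2.4]
finger_gap: 0.0161
grip_force: 48.8
```

```bash
python3 st.py
```

```text
t 10.35 tcp [0.6274 0.1381 0.1061] phi -0.161 gap 0.0161 grip 48.8 F [-4.9  2.   2.4] q6 1.82
```

Both knobs agree on the row line, giving +2 mm in x over my picture fit. I'll regrip plug 3 at a quarter turn to also fix the position along the row.

Emit:
move_arm --moves '[-0.0005, 0, 0, 0, 0.04, -0.0005, 0, 0, 0, 0.04, -0.0005, 0, 0, 0.12, 0.04, -0.0005, 0, 0, 0.24, 0.04, -0.0005, 0, 0, 0.36, 0.04, -0.0005, 0, 0, 0.48, 0.04, -0.0005, 0, 0, 0.6, 0.04, -0.0005, 0, 0, 0.72, 0.04, -0.0005, 0, 0, 0.84, 0.04, -0.0005, 0, 0, 0.96, 0.04, -0.0005, 0, 0, 1.08, 0.04, -0.0005, 0, 0, 1.2, 0.04]'

```text
clock: 11.35
tcp_pos: [0.6289, 0.1374, 0.1049]
orientation: [0.002, 0.26, 0.965, 0.001]
wrist_force: [0.1, 0.3, 0.4]
finger_gap: 0.0396
grip_force: 0.0
```

Emit:
move_arm --moves '[0, 0, 0, 0.12, 0.04, 0, 0, 0, 0.24, 0.04, 0, 0, 0, 0.36, 0.04, 0, 0, 0, 0.371, 0.04, 0, 0, 0, 0.371, 0.04, 0, 0, 0, 0.371, 0.01, 0, 0, 0, 0.371, 0.01, 0, 0, 0, 0.371, 0.01, 0, 0, 0, 0.371, 0.01, 0, 0, 0, 0.371, 0.01]'

```text
clock: 12.18
tcp_pos: [0.6278, 0.1373, 0.1039]
orientation: [0.0, 0.081, 0.997, 0.0]
wrist_force: [-1.3, -1.8, 4.8]
finger_gap: 0.016
grip_force: 48.8
```

```bash
python3 st.py
```

```text
t 12.18 tcp [0.6278 0.1373 0.1039] phi 1.408 gap 0.016 grip 48.8 F [-1.3 -1.8  4.8] q6 0.25
```

The row position is confirmed (0.1373 against 0.1374 from the pictures). Plug 3 goes to the tray.

Emit:
move_arm --moves '[0, 0, 0.03, 0, 0.01, 0, 0, 0.06, 0, 0.01, 0, 0, 0.09, 0, 0.01, -0.03, 0.025, 0.09, 0, 0.01, -0.06, 0.05, 0.09, 0, 0.01, -0.09, 0.075, 0.09, 0, 0.01, -0.12, 0.1, 0.09, 0, 0.01, -0.15, 0.125, 0.09, 0, 0.01, -0.19, 0.158, 0.06, 0, 0.01, -0.19, 0.158, 0.04, 0, 0.01, -0.19, 0.158, 0.02, 0, 0.01, -0.19, 0.158, 0.02, 0, 0.01]'

```text
clock: 13.18
tcp_pos: [0.4333, 0.2949, 0.1192]
orientation: [-0.003, 0.08, 0.997, -0.002]
wrist_force: [-0.6, -0.5, -1.2]
finger_gap: 0.0165
grip_force: 49.2
```

```bash
python3 st.py;python3 - <<'E'
from h import *
c=cam("scene");t=cam("top")
a=cv2.resize(c[0][85:200,255:385,::-1],(650,575),interpolation=2);cv2.imwrite("pics/s6.png",a)
E
```

```text
t 13.18 tcp [0.4333 0.2949 0.1192] phi 1.411 gap 0.0165 grip 49.2 F [-0.6 -0.5 -1.2] q6 0.6
```

View pics/s6.png

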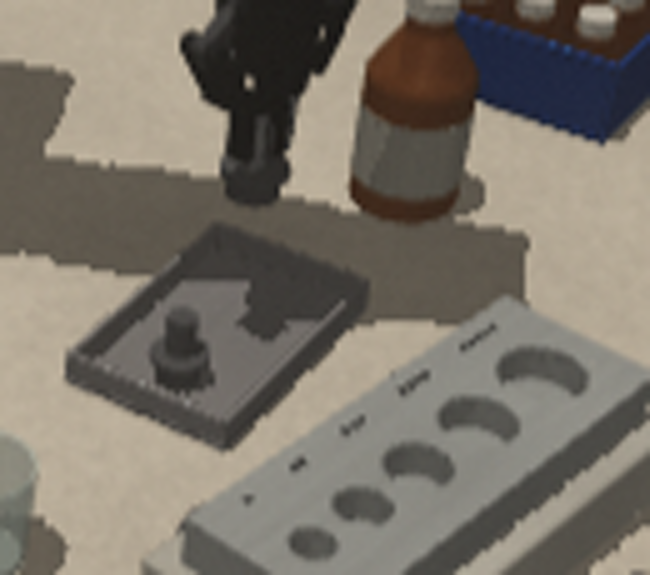

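Plug 2 stands in the tray at (180,350) and plug 3 is held over its far half. I'm lowering, releasing and re-measuring.

Emit:
move_arm --moves '[0.003, 0, -0.04, 0, 0.01, 0.003, 0, -0.07, 0, 0.01, 0.003, 0, -0.08, 0, 0.01, 0.003, 0, -0.082, 0, 0.01, 0.003, 0, -0.082, 0, 0.01, 0.003, 0, -0.082, 0, 0.04, 0.003, 0, -0.082, 0, 0.04, 0.003, 0, -0.082, 0, 0.04, 0.003, 0, -0.04, 0, 0.04, 0.003, 0, 0, 0, 0.04, 0.003, 0, 0.04, 0, 0.04, 0.003, 0, 0.06, 0, 0.04]'

```text
clock: 14.28
tcp_pos: [0.4424, 0.2964, 0.1895]
orientation: [0.003, 0.081, 0.997, 0.002]
wrist_force: [1.4, -0.6, 0.3]
finger_gap: 0.04
grip_force: 0.0
```

```bash
python3 st.py; cat > v.py <<'E'
from h import *
import sys
D={1:(.010,.048,.5417,-.0901),2:(.013,.055,.5481,-.1935),4:(.019,.069,.6551,-.1143),5:(.022,.076,.4475,-.187)}
t=cam("top");s=cam("scene")
for k in map(int,sys.argv[1:]):
    r,h,x,y=D[k]
    for cs,n in(([t],'top'),([s],'scene'),([t,s],'both')):
        q,sc=fit(cs,vialfn(r,h),(x,y),.008,.002);print(k,n,q.round(4),round(sc,1))
E
python3 v.py 1 2 4 5; python3 - <<'E'
from h import *
t=cam("top");s=cam("scene")
P0={1:(.6141,.0565),2:(.6202,.094),3:(.6273,.1374),4:(.6353,.1868),5:(.6443,.2421)}
for i,r in((1,.0115),(2,.0145),(3,.0175),(4,.0205),(5,.0235)):
    print("pocket",i,*[fit(cs,lambda c,g,p:score(g,P(c,circ(p[0],p[1],.085,r))),P0[i],.004,.001)[0].round(4) for cs in([t],[s])])
E
```

```text
t 14.28 tcp [0.4424 0.2964 0.1895] phi 1.409 gap 0.04 grip 0.0 F [ 1.4 -0.6  0.3] q6 0.6
1 top [ 0.5406 -0.0905] 38.8
1 scene [ 0.5446 -0.0909] 58.1
1 both [ 0.5418 -0.0901] 45.5
2 top [ 0.5449 -0.1933] 50.9
2 scene [ 0.5497 -0.1933] 93.8
2 both [ 0.5482 -0.1936] 67.7
4 top [ 0.6528 -0.1137] 50.0
4 scene [ 0.6571 -0.1158] 58.1
4 both [ 0.6549 -0.114 ] 50.3
5 top [ 0.4455 -0.186 ] 55.4
5 scene [ 0.4494 -0.1884] 73.0
5 both [ 0.4476 -0.1871] 60.8
pocket 1 [0.6111 0.058 ] [0.6133 0.0567]
pocket 2 [0.6166 0.0949] [0.6187 0.0947]
pocket 3 [0.624 0.138] [0.6258 0.1386]
pocket 4 [0.6323 0.1882] [0.6342 0.1875]
pocket 5 [0.6408 0.2431] [0.6437 0.2433]
```

Emit:
move_arm --moves '[0.01, -0.04, 0, 0, 0.045, 0.02, -0.08, 0, 0, 0.045, 0.03, -0.12, 0, 0, 0.045, 0.04, -0.16, -0.01, 0, 0.045, 0.05, -0.2, -0.02, 0, 0.045, 0.06, -0.24, -0.03, 0, 0.045, 0.07, -0.28, -0.05, 0, 0.045, 0.08, -0.32, -0.07, 0, 0.045, 0.09, -0.36, -0.08, 0, 0.045, 0.102, -0.387, -0.08, 0, 0.045, 0.102, -0.387, -0.08, 0, 0.045, 0.102, -0.387, -0.08, 0, 0.045]'

```text
clock: 15.48
tcp_pos: [0.5415, -0.0934, 0.1011]
orientation: [-0.002, 0.083, 0.997, 0.0]
wrist_force: [-0.6, -0.0, 0.0]
finger_gap: 0.0451
grip_force: 0.0
```

```bash
python3 st.py
```

```text
t 15.48 tcp [ 0.5415 -0.0934  0.1011] phi 1.405 gap 0.0451 grip 0.0 F [-0.6 -0.   0. ] q6 -0.15
```

Emit:
move_arm --moves '[0.003, 0.0028, -0.03, 0, 0.045, 0.003, 0.0028, -0.055, 0, 0.045, 0.003, 0.0028, -0.067, 0, 0.045, 0.003, 0.0028, -0.067, 0, 0.045, 0.003, 0.0028, -0.067, 0, 0.045, 0.003, 0.0028, -0.067, 0, 0.01, 0.003, 0.0028, -0.067, 0, 0.01, 0.003, 0.0028, -0.067, 0, 0.01, 0.003, 0.0028, -0.067, 0, 0.01, 0.003, 0.0028, -0.067, 0, 0.01]' --newtons 25

```text
clock: 16.32
tcp_pos: [0.5464, -0.0888, 0.0375]
orientation: [0.001, 0.081, 0.997, 0.0]
wrist_force: [0.5, 1.2, 4.1]
finger_gap: 0.0187
grip_force: 23.9
```

```bash
python3 st.py
```

```text
t 16.32 tcp [ 0.5464 -0.0888  0.0375] phi 1.409 gap 0.0187 grip 23.9 F [0.5 1.2 4.1] q6 -0.14
```

Emit:
move_arm --moves '[0, 0, 0, 0, 0.045, 0, 0, 0, 0, 0.045, 0, 0, 0, 0, 0.045, 0, 0, 0, -0.12, 0.045, 0, 0, 0, -0.24, 0.045, 0, 0, 0, -0.36, 0.045, 0, 0, 0, -0.48, 0.045, 0, 0, 0, -0.6, 0.045, 0, 0, 0, -0.72, 0.045, 0, 0, 0, -0.84, 0.045, 0, 0, 0, -0.96, 0.045, 0, 0, 0, -1.08, 0.045]'

```text
clock: 17.32
tcp_pos: [0.5452, -0.0889, 0.036]
orientation: [-0.0, 0.584, 0.812, -0.0]
wrist_force: [0.1, 0.3, 0.3]
finger_gap: 0.0452
grip_force: 0.0
```

Emit:
move_arm --moves '[0, 0, 0, -0.12, 0.045, 0, 0, 0, -0.24, 0.045, 0, 0, 0, -0.36, 0.045, 0, 0, 0, -0.48, 0.045, 0, 0, 0, -0.49, 0.045, 0, 0, 0, -0.49, 0.045, 0, 0, 0, -0.49, 0.01, 0, 0, 0, -0.49, 0.01, 0, 0, 0, -0.49, 0.01, 0, 0, 0, -0.49, 0.01, 0, 0, 0, -0.49, 0.01, 0, 0, 0, -0.49, 0.01]' --newtons 40

```text
clock: 18.32
tcp_pos: [0.5454, -0.0888, 0.0363]
orientation: [0.0, 0.762, 0.648, -0.0]
wrist_force: [0.5, -0.2, 0.5]
finger_gap: 0.0185
grip_force: 38.9
```

```bash
python3 st.py
```

```text
t 18.32 tcp [ 0.5454 -0.0888  0.0363] phi -0.161 gap 0.0185 grip 38.9 F [ 0.5 -0.2  0.5] q6 1.42
```

Emit:
move_arm --moves '[0, 0, 0.035, 0, 0.01, 0, 0, 0.07, 0, 0.01, 0, 0, 0.1, 0, 0.01, 0, 0, 0.11, 0, 0.01, 0.015, 0.035, 0.11, 0, 0.01, 0.03, 0.07, 0.11, 0, 0.01, 0.045, 0.105, 0.11, 0, 0.01, 0.06, 0.13, 0.11, 0, 0.01, 0.0684, 0.1455, 0.11, 0, 0.01, 0.0684, 0.1455, 0.11, 0, 0.01, 0.0684, 0.1455, 0.1, 0, 0.01, 0.0684, 0.1455, 0.1, 0, 0.01]'

```text
clock: 19.32
tcp_pos: [0.6124, 0.0563, 0.1338]
orientation: [-0.001, 0.762, 0.648, -0.001]
wrist_force: [0.1, -0.4, -1.1]
finger_gap: 0.0185
grip_force: 39.1
```

```bash
python3 st.py
```

```text
t 19.32 tcp [0.6124 0.0563 0.1338] phi -0.161 gap 0.0185 grip 39.1 F [ 0.1 -0.4 -1.1] q6 1.69
```

Emit:
move_arm --moves '[0.0014, 0.0004, 0, 0, 0.01, 0.0014, 0.0004, -0.004, 0, 0.01, 0.0014, 0.0004, -0.008, 0, 0.01, 0.0014, 0.0004, -0.012, 0, 0.01, 0.0014, 0.0004, -0.016, 0, 0.01, 0.0014, 0.0004, -0.02, 0, 0.01, 0.0014, 0.0004, -0.02, 0, 0.01]'

```text
clock: 19.9
tcp_pos: [0.6145, 0.057, 0.1157]
orientation: [-0.0, 0.762, 0.648, -0.0]
wrist_force: [-0.8, 0.6, -1.3]
finger_gap: 0.0182
grip_force: 39.5
```

```bash
python3 st.py
```

```text
t 19.9 tcp [0.6145 0.057  0.1157] phi -0.161 gap 0.0182 grip 39.5 F [-0.8  0.6 -1.3] q6 1.69
```

It's entering without resistance. I'll continue to the floor.

Emit:
move_arm --moves '[0, 0, -0.006, 0, 0.01, 0, 0, -0.012, 0, 0.01, 0, 0, -0.016, 0, 0.01, 0, 0, -0.018, 0, 0.01, 0, 0, -0.018, 0, 0.01]'

```text
clock: 20.32
tcp_pos: [0.6145, 0.0574, 0.0991]
orientation: [-0.0, 0.762, 0.648, -0.0]
wrist_force: [-4.9, 2.1, 10.6]
finger_gap: 0.0187
grip_force: 40.7
```

```bash
python3 st.py
```

```text
t 20.32 tcp [0.6145 0.0574 0.0991] phi -0.161 gap 0.0187 grip 40.7 F [-4.9  2.1 10.6] q6 1.69
```

Seated at the floor height (0.099). I'm releasing and going to vial 2.

Emit:
move_arm --moves '[-0.001, 0, 0.003, 0, 0.05, -0.001, 0, 0.003, 0, 0.05, -0.001, 0, 0.003, 0, 0.05, -0.001, 0, 0.04, 0, 0.05, -0.001, 0, 0.08, 0, 0.05, -0.001, 0, 0.1, 0, 0.05, -0.01, -0.035, 0.1, 0.12, 0.05, -0.02, -0.07, 0.1, 0.24, 0.05, -0.03, -0.105, 0.1, 0.36, 0.05, -0.04, -0.14, 0.09, 0.48, 0.05, -0.05, -0.175, 0.07, 0.6, 0.05, -0.055, -0.21, 0.05, 0.72, 0.05]'

```text
clock: 21.32
tcp_pos: [0.5601, -0.155, 0.1485]
orientation: [0.001, 0.482, 0.876, -0.0]
wrist_force: [-0.4, -0.5, 0.2]
finger_gap: 0.0499
grip_force: 0.0
```

Emit:
move_arm --moves '[-0.009, -0.039, 0, 0.12, 0.05, -0.009, -0.039, 0, 0.24, 0.05, -0.009, -0.039, 0, 0.36, 0.05, -0.009, -0.039, 0, 0.48, 0.05, -0.009, -0.039, 0, 0.6, 0.05, -0.009, -0.039, 0, 0.72, 0.05, -0.009, -0.039, 0, 0.85, 0.05, -0.009, -0.039, 0, 0.85, 0.05, -0.009, -0.039, 0, 0.85, 0.05]'

```text
clock: 22.07
tcp_pos: [0.5514, -0.1922, 0.148]
orientation: [0.0, 0.082, 0.997, -0.0]
wrist_force: [0.6, -0.0, -0.3]
finger_gap: 0.0499
grip_force: 0.0
```

```bash
python3 st.py; python3 v.py 4 5;python3 - <<'E'
from h import *
t=cam("top");s=cam("scene")
for cs in([t],[s]): print("v1",fit(cs,vialfn(.01,.048,.063),(.6138,.0567),.004,.001))
a=cv2.resize(s[0][125:315,190:400,::-1],(800,724)[0:1]+(724,),interpolation=2)[:600];cv2.imwrite("pics/s7.png",a)
E
```

```text
t 22.07 tcp [ 0.5514 -0.1922  0.148 ] phi 1.406 gap 0.0499 grip 0.0 F [ 0.6 -0.  -0.3] q6 -0.31
4 top [ 0.6524 -0.1146] 24.7
4 scene [ 0.658  -0.1163] 65.2
4 both [ 0.6565 -0.1147] 40.6
5 top [ 0.4399 -0.1928] 1.8
5 scene [ 0.4505 -0.1895] 88.6
5 both [ 0.4505 -0.1895] 44.9
v1 (array([0.61128297, 0.05678759]), np.float64(58.91820975122757))
v1 (array([0.61518821, 0.05563146]), np.float64(75.30079042252096))
```

View pics/s7.png

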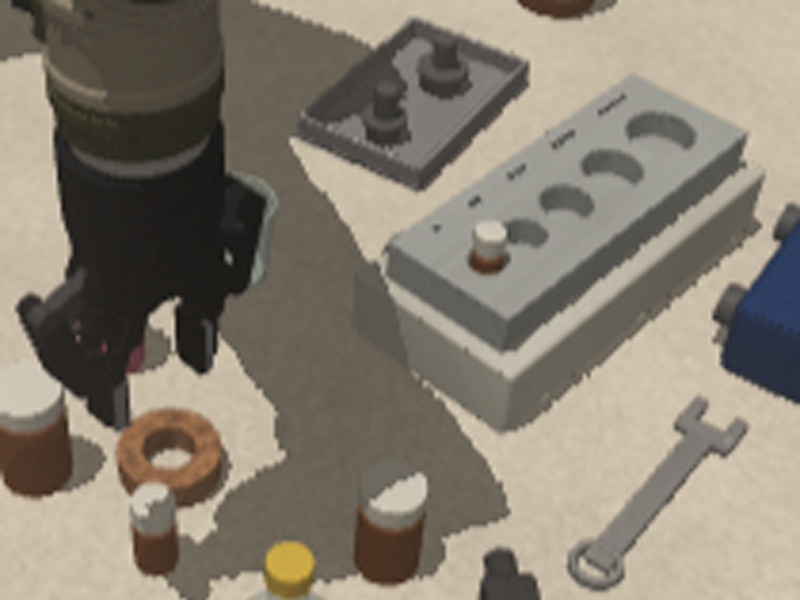

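Vial 1 stands deep in pocket 1 (488,248), both plugs are upright in the tray, and vial 2 (153,530) is in place under the gripper. I'll descend to vial 2 and centre it with two grips.

Emit:
move_arm --moves '[-0.001, 0.0007, -0.04, 0, 0.05, -0.001, 0.0007, -0.08, 0, 0.05, -0.001, 0.0007, -0.105, 0, 0.05, -0.001, 0.0007, -0.112, 0, 0.05, -0.001, 0.0007, -0.112, 0, 0.05, -0.001, 0.0007, -0.112, 0, 0.05, -0.001, 0.0007, -0.112, 0, 0.01, -0.001, 0.0007, -0.112, 0, 0.01, -0.001, 0.0007, -0.112, 0, 0.01, -0.001, 0.0007, -0.112, 0, 0.01, -0.001, 0.0007, -0.112, 0, 0.01]' --newtons 25

```text
clock: 23.18
tcp_pos: [0.552, -0.1922, 0.0385]
orientation: [0.002, 0.081, 0.997, -0.001]
wrist_force: [-0.0, -0.4, 7.2]
finger_gap: 0.0255
grip_force: 24.3
```

```bash
python3 st.py
```

```text
t 23.18 tcp [ 0.552  -0.1922  0.0385] phi 1.409 gap 0.0255 grip 24.3 F [-0.  -0.4  7.2] q6 -0.31
```

Emit:
move_arm --moves '[0, 0, 0, 0, 0.05, 0, 0, 0, 0, 0.05, 0, 0, 0, 0, 0.05, 0, 0, 0, -0.12, 0.05, 0, 0, 0, -0.24, 0.05, 0, 0, 0, -0.36, 0.05, 0, 0, 0, -0.48, 0.05, 0, 0, 0, -0.6, 0.05, 0, 0, 0, -0.72, 0.05, 0, 0, 0, -0.84, 0.05, 0, 0, 0, -0.96, 0.05, 0, 0, 0, -1.08, 0.05]'

```text
clock: 24.18
tcp_pos: [0.5499, -0.191, 0.036]
orientation: [-0.0, 0.584, 0.812, -0.0]
wrist_force: [0.6, -0.3, -0.3]
finger_gap: 0.05
grip_force: 0.0
```

Emit:
move_arm --moves '[0, 0, 0, -0.12, 0.05, 0, 0, 0, -0.24, 0.05, 0, 0, 0, -0.36, 0.05, 0, 0, 0, -0.48, 0.05, 0, 0, 0, -0.49, 0.05, 0, 0, 0, -0.49, 0.05, 0, 0, 0, -0.49, 0.01, 0, 0, 0, -0.49, 0.01, 0, 0, 0, -0.49, 0.01, 0, 0, 0, -0.49, 0.01, 0, 0, 0, -0.49, 0.01, 0, 0, 0, -0.49, 0.01]' --newtons 50

```text
clock: 25.18
tcp_pos: [0.5503, -0.1912, 0.0364]
orientation: [0.0, 0.762, 0.648, 0.0]
wrist_force: [-0.3, 0.4, 1.3]
finger_gap: 0.0244
grip_force: 49.0
```

```bash
python3 st.py
```

```text
t 25.18 tcp [ 0.5503 -0.1912  0.0364] phi -0.161 gap 0.0244 grip 49.0 F [-0.3  0.4  1.3] q6 1.26
```

Emit:
move_arm --moves '[0, 0, 0.04, 0, 0.01, 0, 0, 0.08, 0, 0.01, 0, 0, 0.12, 0, 0.01, 0.005, 0.025, 0.14, 0, 0.01, 0.015, 0.06, 0.14, 0, 0.01, 0.023, 0.095, 0.14, 0, 0.01, 0.032, 0.13, 0.14, 0, 0.01, 0.04, 0.165, 0.14, 0, 0.01, 0.05, 0.2, 0.14, 0, 0.01, 0.058, 0.235, 0.14, 0, 0.01, 0.066, 0.27, 0.14, 0, 0.01, 0.0697, 0.2855, 0.14, 0, 0.01]'

```text
clock: 26.18
tcp_pos: [0.6203, 0.0984, 0.1761]
orientation: [-0.0, 0.76, 0.649, 0.001]
wrist_force: [-0.3, -0.5, -0.9]
finger_gap: 0.0243
grip_force: 49.2
```

Emit:
move_arm --moves '[0, 0, 0, 0, 0.01, 0, 0, -0.02, 0, 0.01, 0, 0, -0.04, 0, 0.01, 0, 0, -0.04, 0, 0.01]'

```text
clock: 26.52
tcp_pos: [0.6173, 0.0932, 0.1323]
orientation: [-0.002, 0.762, 0.648, -0.003]
wrist_force: [-1.7, 0.0, -1.1]
finger_gap: 0.0244
grip_force: 49.2
```

```bash
python3 st.py
```

```text
t 26.52 tcp [0.6173 0.0932 0.1323] phi -0.162 gap 0.0244 grip 49.2 F [-1.7  0.  -1.1] q6 1.75
```

Emit:
move_arm --moves '[0, 0, 0, 0, 0.01, 0, 0, 0, 0, 0.01, 0, 0, 0, 0, 0.01]'

```text
clock: 26.77
tcp_pos: [0.6208, 0.0935, 0.1378]
orientation: [0.001, 0.762, 0.648, 0.001]
wrist_force: [-0.1, -0.8, -0.1]
finger_gap: 0.0243
grip_force: 49.2
```

```bash
python3 st.py
```

```text
t 26.77 tcp [0.6208 0.0935 0.1378] phi -0.162 gap 0.0243 grip 49.2 F [-0.1 -0.8 -0.1] q6 1.75
```

Emit:
move_arm --moves '[0, 0.0004, -0.004, 0, 0.01, 0, 0.0004, -0.008, 0, 0.01, 0, 0.0004, -0.012, 0, 0.01, 0, 0.0004, -0.016, 0, 0.01, 0, 0.0004, -0.02, 0, 0.01, 0, 0.0004, -0.022, 0, 0.01, 0, 0.0004, -0.022, 0, 0.01]'

```text
clock: 27.35
tcp_pos: [0.6194, 0.0947, 0.1134]
orientation: [-0.0, 0.762, 0.648, -0.001]
wrist_force: [0.6, 0.3, -0.2]
finger_gap: 0.0245
grip_force: 49.2
```

```bash
python3 st.py
```

```text
t 27.35 tcp [0.6194 0.0947 0.1134] phi -0.161 gap 0.0245 grip 49.2 F [ 0.6  0.3 -0.2] q6 1.76
```

Emit:
move_arm --moves '[0, 0, -0.006, 0, 0.01, 0, 0, -0.011, 0, 0.01, 0, 0, -0.015, 0, 0.01, 0, 0, -0.017, 0, 0.01, 0, 0, -0.017, 0, 0.01]'

```text
clock: 27.77
tcp_pos: [0.6199, 0.0948, 0.0992]
orientation: [0.0, 0.762, 0.648, 0.0]
wrist_force: [-5.3, -0.0, 12.8]
finger_gap: 0.0244
grip_force: 50.8
```

```bash
python3 st.py
```

```text
t 27.77 tcp [0.6199 0.0948 0.0992] phi -0.161 gap 0.0244 grip 50.8 F [-5.3 -0.  12.8] q6 1.76
```

Emit:
move_arm --moves '[0, 0, 0.003, 0, 0.055, 0, 0, 0.003, 0, 0.055, 0, 0, 0.003, 0, 0.055, 0, 0, 0.04, 0, 0.055, 0, 0, 0.08, 0, 0.055, 0, 0, 0.1, 0, 0.06, 0.007, -0.035, 0.1, 0.12, 0.06, 0.014, -0.07, 0.1, 0.24, 0.06, 0.021, -0.105, 0.1, 0.36, 0.06, 0.028, -0.14, 0.09, 0.48, 0.06, 0.034, -0.175, 0.07, 0.6, 0.06, 0.038, -0.209, 0.05, 0.72, 0.06]'

```text
clock: 28.77
tcp_pos: [0.6592, -0.1165, 0.1471]
orientation: [0.001, 0.482, 0.876, 0.0]
wrist_force: [0.9, 0.7, -0.2]
finger_gap: 0.0602
grip_force: 0.0
```

Emit:
move_arm --moves '[0, 0, 0, 0.12, 0.06, 0, 0, 0, 0.24, 0.06, 0, 0, 0, 0.36, 0.06, 0, 0, 0, 0.48, 0.06, 0, 0, 0, 0.6, 0.06, 0, 0, 0, 0.72, 0.06, 0, 0, 0, 0.85, 0.06, 0, 0, 0, 0.85, 0.06, 0, 0, 0, 0.85, 0.06]'

```text
clock: 29.52
tcp_pos: [0.6579, -0.1144, 0.1467]
orientation: [-0.0, 0.082, 0.997, 0.0]
wrist_force: [-0.7, -0.5, 0.6]
finger_gap: 0.0602
grip_force: 0.0
```

```bash
python3 st.py; python3 v.py 4 5 | grep scene;python3 - <<'E'
from h import *
s=cam("scene")
for z,x,y,r,h in((.063,.6138,.0567,.01,.048),(.063,.62,.0943,.013,.055)): print("in",fit([s],vialfn(r,h,z),(x,y),.004,.001))
E
```

```text
t 29.52 tcp [ 0.6579 -0.1144  0.1467] phi 1.406 gap 0.0602 grip 0.0 F [-0.7 -0.5  0.6] q6 -0.13
4 scene [ 0.6579 -0.1149] 64.4
5 scene [ 0.4494 -0.1886] 74.2
in (array([0.62044445, 0.03633   ]), np.float64(25.826705029703433))
in (array([0.62056805, 0.09483862]), np.float64(54.071697228280435))
```

Emit:
move_arm --moves '[0.0005, 0.0005, -0.03, 0, 0.06, 0.0005, 0.0005, -0.06, 0, 0.06, 0.0005, 0.0005, -0.09, 0, 0.06, 0.0005, 0.0005, -0.105, 0, 0.06, 0.0005, 0.0005, -0.105, 0, 0.06, 0.0005, 0.0005, -0.105, 0, 0.06, 0.0005, 0.0005, -0.105, 0, 0.02, 0.0005, 0.0005, -0.105, 0, 0.02, 0.0005, 0.0005, -0.105, 0, 0.02, 0.0005, 0.0005, -0.105, 0, 0.02]' --newtons 25

```text
clock: 30.5
tcp_pos: [0.6601, -0.1144, 0.0446]
orientation: [0.002, 0.081, 0.997, -0.0]
wrist_force: [-0.4, -0.7, 6.3]
finger_gap: 0.0375
grip_force: 25.6
```

```bash
python3 st.py
```

```text
t 30.5 tcp [ 0.6601 -0.1144  0.0446] phi 1.409 gap 0.0375 grip 25.6 F [-0.4 -0.7  6.3] q6 -0.13
```

Gap 37.5 mm confirms vial 4. Now the second centring grip.

Emit:
move_arm --moves '[0, 0, 0, 0, 0.06, 0, 0, 0, 0, 0.06, 0, 0, 0, 0, 0.06, 0, 0, 0, -0.12, 0.06, 0, 0, 0, -0.24, 0.06, 0, 0, 0, -0.36, 0.06, 0, 0, 0, -0.48, 0.06, 0, 0, 0, -0.6, 0.06, 0, 0, 0, -0.72, 0.06, 0, 0, 0, -0.84, 0.06, 0, 0, 0, -0.96, 0.06, 0, 0, 0, -1.08, 0.06]'

```text
clock: 31.5
tcp_pos: [0.6581, -0.1137, 0.0419]
orientation: [-0.0, 0.584, 0.812, -0.0]
wrist_force: [-0.4, -0.1, -0.3]
finger_gap: 0.0601
grip_force: 0.0
```

Emit:
move_arm --moves '[0, 0, 0, -0.12, 0.06, 0, 0, 0, -0.24, 0.06, 0, 0, 0, -0.36, 0.06, 0, 0, 0, -0.48, 0.06, 0, 0, 0, -0.49, 0.06, 0, 0, 0, -0.49, 0.06, 0, 0, 0, -0.49, 0.02, 0, 0, 0, -0.49, 0.02, 0, 0, 0, -0.49, 0.02, 0, 0, 0, -0.49, 0.02, 0, 0, 0, -0.49, 0.02, 0, 0, 0, -0.49, 0.02]' --newtons 60

```text
clock: 32.5
tcp_pos: [0.6586, -0.1139, 0.0424]
orientation: [0.0, 0.762, 0.648, 0.0]
wrist_force: [-0.1, 0.0, 1.2]
finger_gap: 0.0369
grip_force: 60.0
```

```bash
python3 st.py
```

```text
t 32.5 tcp [ 0.6586 -0.1139  0.0424] phi -0.161 gap 0.0369 grip 60.0 F [-0.1  0.   1.2] q6 1.44
```

Emit:
move_arm --moves '[0, 0, 0.04, 0, 0.02, 0, 0, 0.08, 0, 0.02, 0, 0, 0.12, 0, 0.02, 0, 0, 0.145, 0, 0.02, -0.003, 0.04, 0.145, 0, 0.02, -0.006, 0.08, 0.145, 0, 0.02, -0.009, 0.12, 0.145, 0, 0.02, -0.012, 0.16, 0.145, 0, 0.02, -0.015, 0.2, 0.145, 0, 0.02, -0.018, 0.24, 0.145, 0, 0.02, -0.021, 0.28, 0.145, 0, 0.02, -0.0235, 0.301, 0.145, 0, 0.02]'

```text
clock: 33.5
tcp_pos: [0.6338, 0.1916, 0.1869]
orientation: [-0.001, 0.76, 0.649, 0.0]
wrist_force: [-0.1, -0.4, -1.7]
finger_gap: 0.0367
grip_force: 60.4
```

Emit:
move_arm --moves '[0, 0, 0, 0, 0.02, 0, 0, -0.02, 0, 0.02, 0, 0, -0.04, 0, 0.02, 0, 0, -0.044, 0, 0.02, 0, 0, -0.044, 0, 0.02, 0, 0, -0.044, 0, 0.02, 0, 0, -0.044, 0, 0.02]'

```text
clock: 34.08
tcp_pos: [0.6358, 0.1867, 0.1445]
orientation: [0.0, 0.762, 0.648, 0.001]
wrist_force: [0.2, -1.0, -1.7]
finger_gap: 0.0369
grip_force: 60.4
```

```bash
python3 st.py
```

```text
t 34.08 tcp [0.6358 0.1867 0.1445] phi -0.162 gap 0.0369 grip 60.4 F [ 0.2 -1.  -1.7] q6 1.9
```

Emit:
move_arm --moves '[-0.0005, 0.0004, -0.004, 0, 0.02, -0.0005, 0.0004, -0.008, 0, 0.02, -0.0005, 0.0004, -0.012, 0, 0.02, -0.0005, 0.0004, -0.016, 0, 0.02, -0.0005, 0.0004, -0.02, 0, 0.02, -0.0005, 0.0004, -0.023, 0, 0.02, -0.0005, 0.0004, -0.023, 0, 0.02]'

```text
clock: 34.67
tcp_pos: [0.6339, 0.1875, 0.1192]
orientation: [-0.0, 0.762, 0.648, -0.001]
wrist_force: [-0.5, -0.4, -0.9]
finger_gap: 0.0368
grip_force: 60.4
```

```bash
python3 st.py
```

```text
t 34.67 tcp [0.6339 0.1875 0.1192] phi -0.161 gap 0.0368 grip 60.4 F [-0.5 -0.4 -0.9] q6 1.9
```

Emit:
move_arm --moves '[0, 0, -0.006, 0, 0.02, 0, 0, -0.011, 0, 0.02, 0, 0, -0.015, 0, 0.02, 0, 0, -0.017, 0, 0.02, 0, 0, -0.017, 0, 0.02]'

```text
clock: 35.08
tcp_pos: [0.6344, 0.1876, 0.1054]
orientation: [0.0, 0.762, 0.648, 0.001]
wrist_force: [-5.3, -1.2, 10.7]
finger_gap: 0.0368
grip_force: 61.7
```

```bash
python3 st.py
```

```text
t 35.08 tcp [0.6344 0.1876 0.1054] phi -0.161 gap 0.0368 grip 61.7 F [-5.3 -1.2 10.7] q6 1.9
```

Emit:
move_arm --moves '[0, 0, 0.003, 0, 0.055, 0, 0, 0.003, 0, 0.055, 0, 0, 0.003, 0, 0.055, 0, 0, 0.04, 0, 0.055, 0, 0, 0.08, 0, 0.055, 0, 0, 0.1, 0, 0.055, -0.016, -0.035, 0.1, 0.12, 0.06, -0.033, -0.07, 0.1, 0.24, 0.06, -0.05, -0.105, 0.1, 0.36, 0.06, -0.067, -0.14, 0.1, 0.48, 0.06, -0.084, -0.175, 0.1, 0.6, 0.06, -0.1, -0.21, 0.09, 0.72, 0.06]'

```text
clock: 36.08
tcp_pos: [0.5352, -0.0225, 0.195]
orientation: [0.002, 0.484, 0.875, 0.0]
wrist_force: [0.9, -0.6, -0.1]
finger_gap: 0.0597
grip_force: 0.0
```

Emit:
move_arm --moves '[-0.016, -0.033, 0, 0.12, 0.07, -0.033, -0.066, 0, 0.24, 0.07, -0.05, -0.1, 0, 0.36, 0.07, -0.067, -0.133, 0, 0.48, 0.07, -0.084, -0.164, -0.02, 0.6, 0.07, -0.084, -0.164, -0.04, 0.72, 0.07, -0.084, -0.164, -0.05, 0.84, 0.07, -0.084, -0.164, -0.05, 0.85, 0.07, -0.084, -0.164, -0.05, 0.85, 0.07, -0.084, -0.164, -0.05, 0.85, 0.07]'

```text
clock: 36.92
tcp_pos: [0.4513, -0.1851, 0.1436]
orientation: [-0.0, 0.084, 0.996, 0.0]
wrist_force: [0.8, -0.2, 0.4]
finger_gap: 0.0702
grip_force: 0.0
```

```bash
python3 st.py; python3 v.py 5 | grep scene;python3 - <<'E'
from h import *
s=cam("scene");save(s,"s8.png",4,(170,110,370,255))
for z,x,y,r,h in((.063,.6138,.0567,.01,.048),(.063,.62,.0943,.013,.055),(.063,.635,.187,.019,.069)): print("in",fit([s],vialfn(r,h,z),(x,y),.004,.001))
E
```

```text
t 36.92 tcp [ 0.4513 -0.1851  0.1436] phi 1.402 gap 0.0702 grip 0.0 F [ 0.8 -0.2  0.4] q6 -0.39
5 scene [ 0.4499 -0.1871] 70.4
in (array([0.61539527, 0.0555116 ]), np.float64(74.78489761089052))
in (array([0.62020131, 0.09405232]), np.float64(73.05429399686604))
in (array([0.63684978, 0.18726502]), np.float64(69.94346142042522))
```

View pics/s8.png

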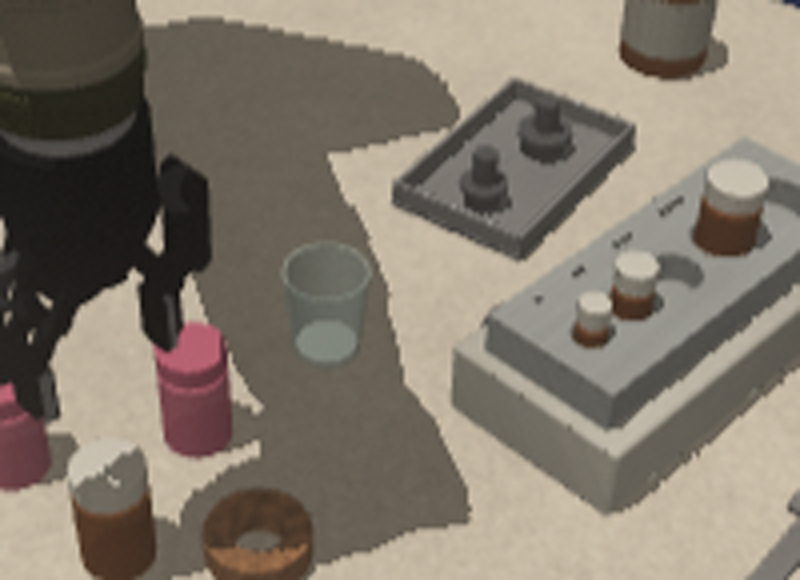

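Vials 1, 2 and 4 are seated upright, the plugs are in the tray, and the beaker is standing. Vial 5 is at (110,520) under the gripper, so I'm descending.

Emit:
move_arm --moves '[-0.001, -0.001, -0.03, 0, 0.07, -0.001, -0.001, -0.06, 0, 0.07, -0.001, -0.001, -0.09, 0, 0.07, -0.001, -0.001, -0.098, 0, 0.07, -0.001, -0.001, -0.098, 0, 0.07, -0.001, -0.001, -0.098, 0, 0.07, -0.001, -0.001, -0.098, 0, 0.03, -0.001, -0.001, -0.098, 0, 0.03, -0.001, -0.001, -0.098, 0, 0.03, -0.001, -0.001, -0.098, 0, 0.03]' --newtons 25

```text
clock: 37.9
tcp_pos: [0.4518, -0.187, 0.0477]
orientation: [0.002, 0.083, 0.997, -0.001]
wrist_force: [-0.5, 0.5, 6.1]
finger_gap: 0.0433
grip_force: 25.0
```

```bash
python3 st.py
```

```text
t 37.9 tcp [ 0.4518 -0.187   0.0477] phi 1.404 gap 0.0433 grip 25.0 F [-0.5  0.5  6.1] q6 -0.39
```

Emit:
move_arm --moves '[0, 0, 0, 0, 0.07, 0, 0, 0, 0, 0.07, 0, 0, 0, 0, 0.07, 0, 0, 0, -0.12, 0.07, 0, 0, 0, -0.24, 0.07, 0, 0, 0, -0.36, 0.07, 0, 0, 0, -0.48, 0.07, 0, 0, 0, -0.6, 0.07, 0, 0, 0, -0.72, 0.07, 0, 0, 0, -0.84, 0.07, 0, 0, 0, -0.96, 0.07, 0, 0, 0, -1.08, 0.07]'

```text
clock: 38.9
tcp_pos: [0.4501, -0.1858, 0.0456]
orientation: [-0.0, 0.586, 0.81, 0.0]
wrist_force: [0.7, 0.3, -0.0]
finger_gap: 0.0701
grip_force: 0.0
```

Emit:
move_arm --moves '[0, 0, 0, -0.12, 0.07, 0, 0, 0, -0.24, 0.07, 0, 0, 0, -0.36, 0.07, 0, 0, 0, -0.48, 0.07, 0, 0, 0, -0.49, 0.07, 0, 0, 0, -0.49, 0.07, 0, 0, 0, -0.49, 0.03, 0, 0, 0, -0.49, 0.03, 0, 0, 0, -0.49, 0.03, 0, 0, 0, -0.49, 0.03, 0, 0, 0, -0.49, 0.03, 0, 0, 0, -0.49, 0.03]' --newtons 70

```text
clock: 39.9
tcp_pos: [0.4503, -0.186, 0.046]
orientation: [0.0, 0.763, 0.646, 0.0]
wrist_force: [-0.6, -0.4, 4.1]
finger_gap: 0.0428
grip_force: 70.8
```

```bash
python3 st.py
```

```text
t 39.9 tcp [ 0.4503 -0.186   0.046 ] phi -0.166 gap 0.0428 grip 70.8 F [-0.6 -0.4  4.1] q6 1.18
```

Emit:
move_arm --moves '[0, 0, 0.04, 0, 0.03, 0, 0, 0.08, 0, 0.03, 0, 0, 0.12, 0, 0.03, 0, 0, 0.155, 0, 0.03, 0.016, 0.035, 0.155, 0.005, 0.03, 0.032, 0.07, 0.155, 0.005, 0.03, 0.047, 0.105, 0.155, 0.005, 0.03, 0.063, 0.14, 0.155, 0.005, 0.03, 0.079, 0.175, 0.155, 0.005, 0.03, 0.095, 0.21, 0.155, 0.005, 0.03, 0.11, 0.245, 0.155, 0.005, 0.03, 0.126, 0.28, 0.155, 0.005, 0.03]'

```text
clock: 40.9
tcp_pos: [0.5762, 0.096, 0.2]
orientation: [-0.0, 0.762, 0.648, -0.0]
wrist_force: [0.4, -0.9, -1.2]
finger_gap: 0.0424
grip_force: 71.6
```

Emit:
move_arm --moves '[0.016, 0.035, 0, 0, 0.03, 0.032, 0.07, 0, 0, 0.03, 0.047, 0.105, 0, 0, 0.03, 0.06, 0.135, 0, 0, 0.03, 0.0675, 0.1486, 0, 0, 0.03, 0.0675, 0.1486, 0, 0, 0.03, 0.0675, 0.1486, -0.02, 0, 0.03, 0.0675, 0.1486, -0.04, 0, 0.03, 0.0675, 0.1486, -0.054, 0, 0.03, 0.0675, 0.1486, -0.054, 0, 0.03, 0.0675, 0.1486, -0.054, 0, 0.03, 0.0675, 0.1486, -0.054, 0, 0.03]'

```text
clock: 41.9
tcp_pos: [0.644, 0.2422, 0.1475]
orientation: [0.0, 0.762, 0.648, 0.0]
wrist_force: [-0.5, 0.7, -1.5]
finger_gap: 0.0426
grip_force: 71.7
```

```bash
python3 st.py
```

```text
t 41.9 tcp [0.644  0.2422 0.1475] phi -0.162 gap 0.0426 grip 71.7 F [-0.5  0.7 -1.5] q6 1.98
```

Emit:
move_arm --moves '[0, 0.0003, -0.005, 0, 0.03, 0, 0.0003, -0.01, 0, 0.03, 0, 0.0003, -0.014, 0, 0.03, 0, 0.0003, -0.018, 0, 0.03, 0, 0.0003, -0.022, 0, 0.03, 0, 0.0003, -0.025, 0, 0.03, 0, 0.0003, -0.025, 0, 0.03]'

```text
clock: 42.48
tcp_pos: [0.6432, 0.2428, 0.1207]
orientation: [-0.0, 0.762, 0.648, -0.001]
wrist_force: [-0.0, 0.2, -2.4]
finger_gap: 0.0429
grip_force: 71.7
```

```bash
python3 st.py
```

```text
t 42.48 tcp [0.6432 0.2428 0.1207] phi -0.161 gap 0.0429 grip 71.7 F [-0.   0.2 -2.4] q6 1.98
```

Emit:
move_arm --moves '[0, 0, -0.005, 0, 0.03, 0, 0, -0.01, 0, 0.03, 0, 0, -0.014, 0, 0.03, 0, 0, -0.016, 0, 0.03, 0, 0, -0.016, 0, 0.03]'

```text
clock: 42.9
tcp_pos: [0.6437, 0.2431, 0.1089]
orientation: [0.001, 0.762, 0.648, 0.001]
wrist_force: [-7.1, -1.6, 13.9]
finger_gap: 0.0426
grip_force: 73.4
```

```bash
python3 st.py
```

```text
t 42.9 tcp [0.6437 0.2431 0.1089] phi -0.161 gap 0.0426 grip 73.4 F [-7.1 -1.6 13.9] q6 1.98
```

Vial 5 is seated at floor height. I'm releasing and returning to the lever.

Emit:
move_arm --moves '[0, 0, 0.003, 0, 0.062, 0, 0, 0.003, 0, 0.062, 0, 0, 0.003, 0, 0.062, 0, 0, 0.04, 0, 0.062, 0, 0, 0.08, 0, 0.062, 0, 0, 0.12, 0, 0.062, -0.01, -0.038, 0.12, 0.12, 0.06, -0.02, -0.076, 0.12, 0.24, 0.05, -0.03, -0.114, 0.12, 0.36, 0.05, -0.04, -0.152, 0.12, 0.48, 0.05, -0.05, -0.19, 0.12, 0.6, 0.05, -0.06, -0.228, 0.12, 0.72, 0.05]'

```text
clock: 43.9
tcp_pos: [0.5833, 0.014, 0.2253]
orientation: [0.0, 0.483, 0.876, 0.0]
wrist_force: [0.8, -0.3, -0.7]
finger_gap: 0.0501
grip_force: 0.0
```

Emit:
move_arm --moves '[-0.01, -0.038, 0, 0.12, 0.05, -0.02, -0.076, 0, 0.24, 0.05, -0.03, -0.114, 0, 0.36, 0.05, -0.04, -0.152, 0, 0.48, 0.05, -0.05, -0.19, 0, 0.6, 0.05, -0.06, -0.228, 0, 0.72, 0.05, -0.07, -0.266, 0, 0.774, 0.05, -0.08, -0.304, 0, 0.774, 0.05, -0.09, -0.342, 0, 0.774, 0.05, -0.091, -0.366, 0, 0.774, 0.05, -0.091, -0.366, 0, 0.774, 0.05, -0.091, -0.366, 0, 0.774, 0.05]'

```text
clock: 44.9
tcp_pos: [0.4924, -0.3519, 0.2247]
orientation: [-0.0, 0.121, 0.993, 0.0]
wrist_force: [-0.0, 0.9, -0.8]
finger_gap: 0.0499
grip_force: 0.0
```

```bash
python3 st.py; python3 - <<'E'
from h import *
s=cam("scene")
for z,x,y,r,h in((.063,.6138,.0567,.01,.048),(.063,.62,.0943,.013,.055),(.063,.635,.187,.019,.069),(.063,.644,.2425,.022,.076)): print("in",fit([s],vialfn(r,h,z),(x,y),.004,.001))
a=cv2.resize(s[0][185:335,100:250,::-1],(600,600),interpolation=2);b=cv2.resize(s[0][110:210,280:430,::-1],(200,133));cv2.imwrite("pics/s9.png",a)
E
```

```text
t 44.9 tcp [ 0.4924 -0.3519  0.2247] phi 1.328 gap 0.0499 grip 0.0 F [-0.   0.9 -0.8] q6 -0.51
in (array([0.61517086, 0.05565787]), np.float64(75.84126077938633))
in (array([0.62027956, 0.09397308]), np.float64(74.23475519665703))
in (array([0.63694742, 0.18876468]), np.float64(75.70659191715004))
in (array([0.64517413, 0.24198089]), np.float64(43.95574294674788))
```

Emit:
move_arm --moves '[0.0005, 0.0005, -0.04, 0, 0.05, 0.0005, 0.0005, -0.08, 0, 0.05, 0.0005, 0.0005, -0.105, 0, 0.05, 0.0005, 0.0005, -0.105, 0, 0.05, 0.0005, 0.0005, -0.105, 0, 0.05, 0.0005, 0.0005, -0.105, 0, 0.01, 0.0005, 0.0005, -0.105, 0, 0.01, 0.0005, 0.0005, -0.105, 0, 0.01, 0.0005, 0.0005, -0.105, 0, 0.01, 0.0005, 0.0005, -0.105, 0, 0.01]' --newtons 40

```text
clock: 45.78
tcp_pos: [0.4948, -0.3507, 0.1234]
orientation: [0.002, 0.12, 0.993, -0.001]
wrist_force: [-1.1, 1.6, 6.1]
finger_gap: 0.0147
grip_force: 39.0
```

```bash
python3 st.py; python3 - <<'E'
import numpy as np
w=-.238;p=np.array([.5689,-.3695]);f=lambda a:p-.078*np.array([np.cos(w-a),np.sin(w-a)])
for a in np.linspace(0,.785,8):print(round(a,3),f(a).round(4),(f(a)-f(0)).round(4))
E
```

```text
t 45.78 tcp [ 0.4948 -0.3507  0.1234] phi 1.331 gap 0.0147 grip 39.0 F [-1.1  1.6  6.1] q6 -0.51
0.0 [ 0.4931 -0.3511] [0. 0.]
0.112 [ 0.4956 -0.3427] [0.0025 0.0084]
0.224 [ 0.4991 -0.3347] [0.006  0.0164]
0.336 [ 0.5034 -0.3271] [0.0103 0.024 ]
0.449 [ 0.5086 -0.3201] [0.0155 0.0311]
0.561 [ 0.5145 -0.3136] [0.0214 0.0375]
0.673 [ 0.5211 -0.3079] [0.028  0.0432]
0.785 [ 0.5283 -0.3029] [0.0352 0.0482]
```

Emit:
move_arm --moves '[0.0025, 0.0084, 0, -0.112, 0.01, 0.006, 0.0164, 0, -0.224, 0.01, 0.0103, 0.024, 0, -0.336, 0.01, 0.0155, 0.0311, 0, -0.449, 0.01, 0.0214, 0.0375, 0, -0.561, 0.01, 0.028, 0.0432, 0, -0.673, 0.01, 0.0352, 0.0482, 0, -0.785, 0.01, 0.0352, 0.0482, 0, -0.785, 0.01, 0.0352, 0.0482, 0, -0.785, 0.01, 0.0352, 0.0482, 0, -0.785, 0.01]'

```text
clock: 46.62
tcp_pos: [0.5303, -0.3036, 0.1235]
orientation: [0.003, 0.49, 0.872, -0.001]
wrist_force: [0.0, -2.2, 6.1]
finger_gap: 0.0144
grip_force: 39.1
```

```bash
python3 st.py
```

```text
t 46.62 tcp [ 0.5303 -0.3036  0.1235] phi 0.546 gap 0.0144 grip 39.1 F [ 0.  -2.2  6.1] q6 0.37
```

Emit:
move_arm --moves '[0, 0, 0, 0, 0.05, 0, 0, 0, 0, 0.05, 0, 0, 0, 0, 0.05, 0, 0, 0.04, 0, 0.05, 0, 0, 0.08, 0, 0.05, 0, 0, 0.12, 0, 0.05, -0.04, 0, 0.12, 0, 0.05, -0.08, 0, 0.12, 0, 0.05, -0.12, 0, 0.12, 0, 0.05, -0.16, 0, 0.12, 0, 0.05, -0.16, 0, 0.12, 0, 0.05, -0.16, 0, 0.12, 0, 0.05]'

```text
clock: 47.62
tcp_pos: [0.3668, -0.3013, 0.2409]
orientation: [-0.0, 0.491, 0.871, 0.0]
wrist_force: [1.1, 0.6, -0.1]
finger_gap: 0.0503
grip_force: 0.0
```

```bash
python3 st.py; python3 - <<'E'
from h import *
s=cam("scene");t=cam("top")
a=cv2.resize(s[0][235:335,110:245,::-1],(540,400),interpolation=2)
b=cv2.resize(t[0][130:205,320:420,::-1],(267,200),interpolation=2)
b2=cv2.resize(s[0][105:245,175:400,::-1],(321,200),interpolation=2)
M=np.zeros((600,640,3),np.uint8);M[:400,:540]=a;M[400:,:267]=b;M[400:,300:621]=b2;cv2.imwrite("pics/m.png",M)
E
```

```text
t 47.62 tcp [ 0.3668 -0.3013  0.2409] phi 0.543 gap 0.0503 grip 0.0 F [ 1.1  0.6 -0.1] q6 0.17
```

View pics/m.png

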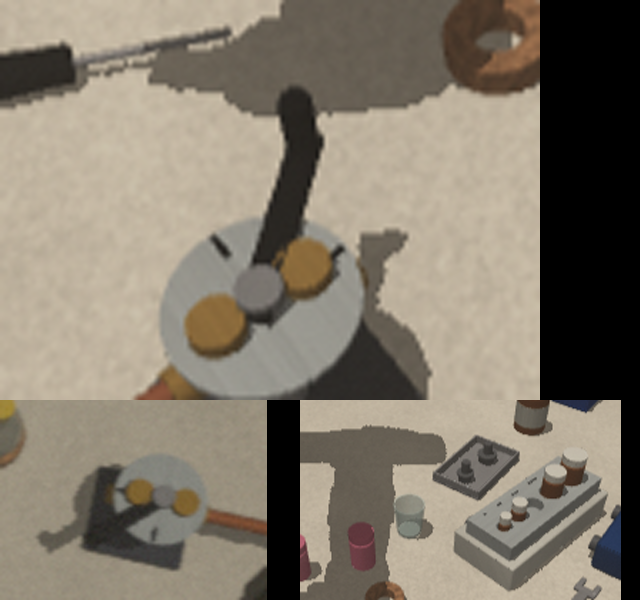

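```bash
python3 - <<'E'
from h import *
s=cam("scene");u=lambda X:((X[0]+.5)/4-.5+110,(X[1]+.5)/4-.5+235)
g=back(s,u((294,99)),.138);p=back(s,u((259,286)),.107);m=[back(s,u(x),.09) for x in((220,246),(337,250))]
print(g,p)
ang=lambda q,o:np.arctan2(-(q-o)[1],-(q-o)[0])
p2=back(s,u((259,286)),.102)
for o in(p,p2): print(np.linalg.norm((g-o)[:2]),ang(g,o),[ang(x,o) for x in m], "a from marks",ang(m[0],o)-ang(g,o))
# predicted pixels of lever for angles
for a in(.7,.785,.87):
    o=np.array([.5689,-.3695]);q=o-.078*np.array([np.cos(-.238-a),np.sin(-.238-a)]);e=proj(s,[*q,.138]);print(a,((e-[110,235])+.5)*4-.5)
E
```

```text
[ 0.53039421 -0.29974198  0.138     ] [ 0.56997607 -0.36697193  0.107     ]
0.07801659680854578 -1.0386875425886224 [np.float64(-0.24612554179771218), np.float64(-1.7214331777682192)] a from marks 0.7925620007909102
0.07518780841763856 -1.058029949208509 [np.float64(-0.21853542983387614), np.float64(-1.7952368003519086)] a from marks 0.8394945193746328
0.7 [271.51927976 100.57865319]
0.785 [285.80691317 101.21708501]
0.87 [299.82798458 102.84395796]
```

The lever covers the half mark and measures about 0.79–0.80 rad. All four vials are seated, the plugs are in the tray, and the bystanders are standing.

```bash
python3 -c "
from workcell import env
print(env.hand_in())"
```

```text
the job is handed in; nothing more can be done
None
```

The job is handed in at about 48 s of the 210 s allowed, but no verdict came back: the valve was shut first, plugs 2 and 3 are in the tray, vials 1, 2, 4 and 5 were loaded in order (vial 3 was missing, so pocket 3 is empty), the lever was last set to half open (measured about 0.79–0.80 rad), and nothing was knocked over in the last views.

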